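# Send an order of spare parts in the tube carrier

### The arm

A 6-joint arm with a two-finger parallel gripper is mounted at the origin on the work surface; the furniture and walls round the work are solid. World frame = base frame: x ahead of the robot, y to its left, z up, the work surface at z = 0. Lengths are in m, angles in rad, forces in N, time in s.
With the tool pointing down it reaches from about 0.375 to 0.9 m from the base axis. Payload 3.1 kg.
Tool frame: the origin (TCP) lies midway between the tips of the shut fingers; the grasp point (between the pads) lies 19 mm behind it (manip.grip_depth is the distance from the TCP to the grasp point, in m); z points along the fingers, y is the line along which they close (so a half turn about z gives the same grasp; the last joint's range is limited). The gripper opens to 85 mm and grips with 20 to 120 N. Pads are 22 mm wide; open, the fingers measure 114 mm over their backs; the gripper's body (76 mm by 85 mm) begins 54 mm behind the grasp point. The pads swing forward as they close: fully open they stand 13 mm farther back than shut.
Start: joints at [-0.178, 0.527, 1.433, -0, 1.181, -0.178], TCP at [0.625, 0, 0.198] pointing down, gripper open.
Joint ranges: [-3.08, 3.08], [-0.75, 2.2], [0.22, 2.44], [-1.43, 4.57], [0, 2.65], [-2.85, 2.85]. Speed limits (rad/s): [2.79, 2.79, 3.14, 3.14, 3.14, 3.14].

### API

Orientations are given as a unit quaternion [x, y, z, w].
In Python, from station import telemetry, snapshot, manip gives the robot as it stands. The module is installed in compiled form; this text tells all that it offers.
- The arm moves only by the shell command python3 -m crank 'ROWS' [OPENING] [FORCE]. ROWS is text: rows parted by semicolons, each of 6 numbers parted by spaces: the shift along the tool's x, y, z as a fraction of full scale, then the turn, a rotation vector about the tool's x, y, z as a fraction of full scale. A call has exactly 5 rows; each row shifts and turns the commanded pose from where the row before left it, along the tool's axes as they then stand; what a row does not reach is not made up. Full scale, the value 1, is 4 cm for a shift and 90 degrees for a turn. A row lasts 1/10 s, in which the tool goes at most 50 mm and 8.59 degrees, less where a joint would pass 70% of its speed; a pose out of reach is approached as far as the arm can. A call with a number of a shift or a turn outside -1 to 1 is refused whole. A call with a gripper value outside its range is refused whole. OPENING is the opening, from -1 (shut) to 1 (fully open), set as the call begins (- or left out, the last holds). The fingers move at their own pace and stop on an object; FORCE is the grip in N (left out, the last holds). Time passes only in rows, so rows that do not move let the fingers close, or fill a call up. It gives the time, the measured TCP pose, the force, the opening and the grip force at its end, in the units of the state.
- telemetry.sense(): the state, without advancing time (a new reading comes with each control period).
- snapshot(name): name is "scene" or "side" or "wrist"; returns a dict with "image" (480x640x3 uint8, red, green, blue), "depth" (480x640 float32, m along the optical axis (not along the pixel's ray), 0 where there is no reading), "camera_matrix" (3x3 intrinsics, pixels), "rvec" (rotation vector, rad) and "tvec" (3), from world to camera coordinates, as OpenCV has them. Camera axes: x right, y down, z forward; pixel columns grow to the right and rows downward; lengths in m; the calibration is good to about 2 mm. A picture is of the moment at which its call begins.
- manip.sign_off(): hands the job in; it is judged then, once.
The state is a dict: "t": time; "q": joint angles; "qd": joint speeds; "tau": joint torques, N m; "tcp_pos": TCP position; "tool_rot": TCP orientation; "force": force on the tool from outside, world axes, zero at the start; "ft_torque": the same for the moment, N m; "finger_gap": opening from 0.0 (shut) to 1.0 (fully open); "gripper_force": force on a finger pad.
Only numpy, scipy, OpenCV 4.12 (cv2) and the standard library are available. Lean on these libraries where they do the work, as an engineer would, in place of code of your own. Each camera call takes 0.05 s, during which the arm holds its last target. There are 200 camera calls.

### The job

Send off the customer's order: put every ordered part lying on the counter (bearings, brass elbow, small flat carton, as many of them as there are) into the open aluminium carrier, then set the grey cap on it, turn it backwards until its thread drops into place and screw it down fully home. Then push the carriage by its handle away along its track until the spring catch clicks and it stands at the dock panel, and let go. Leave the bolt, pulley and marker where they are.

Things in the scene. Friction and masses are not known exactly. Their poses are not given: they have to be found in the camera images.
- bearing_a: sealed ball bearing lying flat, a ring 47 mm in diameter and 14 mm high; origin at the centre of its underside, z up. May be absent. Best gripped across its diameter
- bearing_b: another sealed ball bearing lying flat, a ring 47 mm in diameter and 14 mm high; origin at the centre of its underside, z up. May be absent. Best gripped across its diameter
- bearing_c: another sealed ball bearing lying flat, a ring 47 mm in diameter and 14 mm high; origin at the centre of its underside, z up. May be absent. Best gripped across its diameter
- elbow: brass hose elbow lying flat, 49 x 51 x 27 mm; origin under the middle of its outline. One end is a barrel 27 mm thick along its own y, centred at x -13, y +15 mm (grip it across x); the other a barrel 27 mm thick along its own x, centred at x +14, y -12 mm (grip it across y). Barrel axes 13.5 mm up. May be absent
- carton: small flat cardboard carton, 33 (x) x 52 (y) x 20 (z) mm, the only carton on the counter; origin at the centre of its underside. May be absent
- cap: the carrier's grey screw cap, 104 mm in diameter, standing on its skirt; origin at the centre of the skirt's lower edge, z up. Lid top 29 mm above the origin. Mass 0.2 to 0.33 kg. In the skirt (98 mm bore) three lugs 120 degrees apart, 8 mm wide, 2 to 7 mm above the origin, reach in to 42.5 mm radius. Tightens clockwise seen from above
- cap_bar (a point): middle of the top of the cap's upright grip bar, 55.5 mm above the cap's origin; the bar is 64 mm long (cap's x), 16 mm thick (cap's y) and stands 26.5 mm above the lid
- cap_seat (a point): centre of the underside of the cap's lid, 24 mm above the cap's origin: level with point mouth when the cap is fully home
- mouth (a point): centre of the open mouth of the aluminium carrier (upright canister on the carriage, body 100 mm in diameter), level with its rim, 130 mm above the counter; moves with the carriage; x is the way the carriage slides home, z up. Bore 74 mm, 105 mm deep. Neck 82 mm in diameter, 79 mm at the rim, with a coarse three-start right-hand thread out to 93 mm
- neck (a point): point on the carrier's axis 20 mm below the rim. Where the 3 thread entries are is not told. Set down elsewhere, the cap rests on the thread, its seat 9 to 16 mm above the rim, and a stop blocks it clockwise. Turned backwards (at most 100 degrees) it climbs 8 mm per 90 degrees, then drops into an entry 20 degrees wide: seat 5.5 mm above the rim, a stop blocks more backward turning
- thread (a point): point on the carrier's axis 10 mm below the rim. From the entry the cap screws down clockwise by 80 to 100 degrees, sinking 8 mm per 90 degrees with 1.5 mm play, until its seat meets the rim. A cap that hangs tilted (about 0.16 rad) by an entry has one lug standing on the stop: a few degrees clockwise let it fall in; one that stays tilted is cross-threaded: turn it back to the entry
- handle (a point): middle of the top of the carriage's black push handle, an upright plate 16 mm thick along the slide (x), 30 mm wide across it (y; grip it across this), 95 mm in front of the carrier's axis on the robot's side, top 138 mm above the counter; axes as for the mouth
- carriage (a joint): slide of the carriage in m: 0 at the near end, 0.08 at the far end stop by the dock panel (home). Friction about 4 N; a spring catch raises the push needed to about 10 N between 0.055 and 0.064, then clicks over and lets it run on: past 0.074 the catch holds the carriage
- bolt: bystander: hex bolt with nut, 72 mm long, lying; origin under its middle
- pulley: bystander: small vee pulley, 64 mm in diameter, 18 mm high; origin under its middle
- marker: bystander: black marker, 136 mm long; origin under its middle
There are look-alikes about, which are no part of the job. What is shaped like the bearing_c but orange is not meant. There is more than one size of the cap; the one meant has the size given above.

How it is judged:
On the way, in this order (a step that is already met when the one before it is completed fails the run):
1. every ordered part that is present lies inside the carrier (horizontal distance between each of bearing_a, bearing_b, bearing_c, elbow, carton and mouth below 0.04 m and z of bearing_a in the frame of mouth between -0.115 and -0.005 m and z of bearing_b in the frame of mouth between -0.115 and -0.005 m and z of bearing_c in the frame of mouth between -0.115 and -0.005 m and z of elbow in the frame of mouth between -0.115 and -0.005 m and z of carton in the frame of mouth between -0.115 and -0.005 m), for 0.2 s.
2. the cap sits on the mouth and its thread has dropped into place (seat less than 7.5 mm above the rim) (horizontal distance between cap_seat and mouth below 0.005 m and z of cap_seat in the frame of mouth between -0.004 and 0.0075 m and angle between cap's own z axis and vertical below 0.06 rad), for 0.2 s.
3. the cap is screwed fully down (seat within 2 mm of the rim) (horizontal distance between cap_seat and mouth below 0.005 m and z of cap_seat in the frame of mouth between -0.004 and 0.002 m and angle between cap's own z axis and vertical below 0.06 rad), for 0.2 s.
4. the carriage is pushed home past the spring catch (value of joint carriage above 0.076 m), for 0.2 s.
At the end, for the whole second after the job is handed in: Every ordered part present is inside the carrier, below its rim; the cap is level and screwed down, its seat within 2 mm of the rim and within 5 mm of the carrier's axis; the carriage is home, within 4 mm of its far stop (joint over 0.076); all at rest and released (all of step 1 and all of step 3 and value of joint carriage above 0.076 m and linear speed of cap below 0.02 m/s and velocity of joint carriage below 0.01 m/s); the robot touches nothing.
It fails at once if a bystander (bolt, pulley or marker) is moved more than 5 cm (distance of any of bolt, pulley, marker from where it was at the start of the episode above 0.05 m).
Of bearing_a, bearing_b, bearing_c, elbow, carton only 3 to 5 are there at a start; the rules pass over those that are not, and their reading is None.
At some moment in a run one of bearing_a, bearing_b, bearing_c, elbow, carton may be knocked a few centimetres aside while the robot is not near it.
It also fails if it takes over 210 s, if anything falls off the work surface, if the arm or the gripper's body presses on something with over 40 N, if the wrist force passes 120 N, or if a joint passes its speed limit or range.

## Working session

There is one attempt and no reset: what is moved stays moved. The work goes in short steps, Python scripts to look and compute and a shell command to move; the robot and the scene stay as the last step left them, time stands still between calls to the robot, and variables do not carry over. Pictures are saved under pics/ and viewed, at most 14 in all, crops included, and the job is handed in when it is done.

```bash
mkdir -p pics; cat > h.py <<'E'
import numpy as np, cv2
from station import telemetry, snapshot, manip
from scipy.spatial.transform import Rotation as R
def snap(n,f=None):
    s=snapshot(n)
    if f: cv2.imwrite('pics/'+f,cv2.cvtColor(s['image'],cv2.COLOR_RGB2BGR))
    np.savez('/tmp/'+n+'.npz',**s)
    return s
def load(n): return dict(np.load('/tmp/'+n+'.npz'))
def cam(s):
    Rm=cv2.Rodrigues(s['rvec'])[0]; return Rm,s['tvec'].reshape(3),s['camera_matrix']
def plane(s,u,v,z):
    Rm,t,K=cam(s); d=Rm.T@np.linalg.inv(K)@[u,v,1]; c=-Rm.T@t
    return c+d*(z-c[2])/d[2]
def cloud(s):
    Rm,t,K=cam(s); v,u=np.mgrid[:480,:640]; d=s['depth']
    p=np.stack([(u-K[0,2])/K[0,0]*d,(v-K[1,2])/K[1,1]*d,d],-1)
    P=(p-t)@Rm; P[d==0]=np.nan; return P
def st():
    s=telemetry.sense(); r=R.from_quat(s['tool_rot']).as_matrix()
    print('t %.2f'%s['t'],'tcp',np.round(s['tcp_pos'],4),'x',np.round(r[:,0],3),'y',np.round(r[:,1],3),'z',np.round(r[:,2],3),'F',np.round(s['force'],1),'gap %.3f gf %.1f'%(s['finger_gap'],s['gripper_force']),'q',np.round(s['q'],2)); return s
E
python3 - <<'E'
from h import *
st()
for n in ['scene','side','wrist']:
    s=snap(n,n+'0.png'); Rm,t,K=cam(s); print(n,-Rm.T@t,Rm[2],K[0,0])
E
```

```text
t 0.00 tcp [6.242e-01 2.000e-04 1.974e-01] x [-0.  1.  0.] y [ 1.     0.    -0.002] z [-0.002  0.    -1.   ] F [ 0.1 -0.1 -0.2] gap 0.998 gf 0.0 q [-0.18  0.53  1.43 -0.    1.18 -0.18]
scene [0.75698485 0.58982323 1.07571574] [-0.27085443 -0.38383869 -0.88278295] 600.0700331180667
side [0.10247701 0.86760211 0.55563793] [ 0.41840105 -0.77085122 -0.48034254] 463.03463616324336
wrist [0.62584454 0.08242776 0.37252253] [-0.00398231 -0.319482   -0.94758398] 402.803232005086
```

View pics/scene0.png

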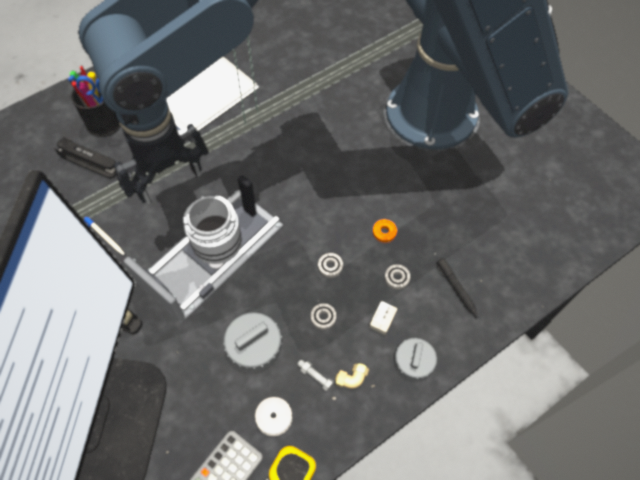

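View pics/side0.png

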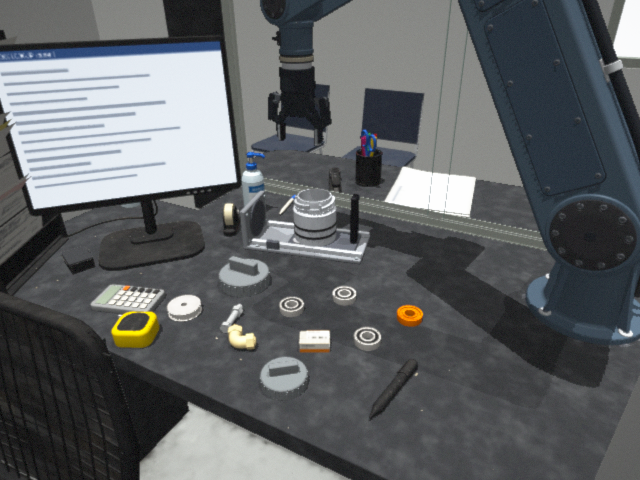

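The scene picture shows all five parts: plain bearings at (330,264), (398,276) and (323,316), the elbow at (352,376) and the carton at (384,317). There are two grey caps, a big one at (252,341) and a small one at (416,358). The orange look-alike ring is at (385,230), and the bystanders are the bolt (315,374), pulley (273,416) and marker (457,285). The carrier is at (211,225) with its handle at (247,190). The side view agrees.

Bearing look-alikes: the orange ring is ruled out. For the cap, I'll decide by measured diameter.

```bash
python3 - <<'E'
from h import *
s=load('scene'); P=cloud(s); hsv=cv2.cvtColor(s['image'],cv2.COLOR_RGB2HSV)
# objects = points above counter
H=P[...,2]
m=((H>0.006)&(H<0.2)&(P[...,0]>0.3)&(np.abs(P[...,1])<0.6)).astype(np.uint8)
n,l,stt,c=cv2.connectedComponentsWithStats(m)
for i in range(1,n):
    if stt[i,4]<80: continue
    q=P[l==i]; zz=np.nanpercentile(q[:,2],95)
    top=q[q[:,2]>zz-0.004][:,:2]
    r=cv2.minAreaRect(top.astype(np.float32)*1000)
    print(np.round(c[i]),stt[i,4],'top z %.3f'%zz,'rect mm',np.round(r[0]),np.round(r[1]),round(r[2]))
# counter height check
print('counter',np.nanmedian(H[(np.abs(H)<0.02)]))
E
```

```text
[217. 103.] 4545 top z 0.034 rect mm [ 387. -218.] [ 28. 171.] 86
[ 92. 103.] 1973 top z 0.157 rect mm [ 627. -397.] [36. 75.] 8
[ 86. 157.] 1158 top z 0.043 rect mm [ 699. -326.] [ 26. 143.] 28
[169. 170.] 153 top z 0.024 rect mm [ 574. -200.] [55.  4.] 3
[156. 336.] 21549 top z 0.185 rect mm [870. 177.] [333.   5.] 47
[100. 206.] 1076 top z 0.034 rect mm [ 727. -219.] [ 17. 103.] 89
[330. 264.] 380 top z 0.017 rect mm [423. 183.] [45. 47.] 1
[397. 276.] 391 top z 0.017 rect mm [333. 280.] [46. 45.] 50
[383. 317.] 505 top z 0.024 rect mm [410. 331.] [53. 32.] 27
[324. 315.] 415 top z 0.017 rect mm [498. 262.] [46. 44.] 54
[253. 341.] 2605 top z 0.055 rect mm [635. 227.] [63. 17.] 0
[416. 358.] 1355 top z 0.039 rect mm [412. 428.] [45. 11.] 39
[315. 374.] 325 top z 0.021 rect mm [578. 346.] [18. 65.] 17
[352. 376.] 492 top z 0.027 rect mm [527. 387.] [27. 59.] 78
[273. 415.] 1028 top z 0.021 rect mm [680. 361.] [61. 61.] 50
[230. 460.] 2111 top z 0.020 rect mm [789. 388.] [101.  73.] 17
[292. 465.] 1237 top z 0.038 rect mm [698. 448.] [52. 74.] 54
counter 0.000499700999678674
```

```bash
python3 - <<'E'
from h import *
s=load('scene'); 
im=cv2.cvtColor(s['image'],cv2.COLOR_RGB2BGR)
cv2.imwrite('pics/crop1.png',cv2.resize(im[160:420,170:480],None,fx=2.5,fy=2.3,interpolation=cv2.INTER_CUBIC))
E
```

```text
(no output)
```

View pics/crop1.png

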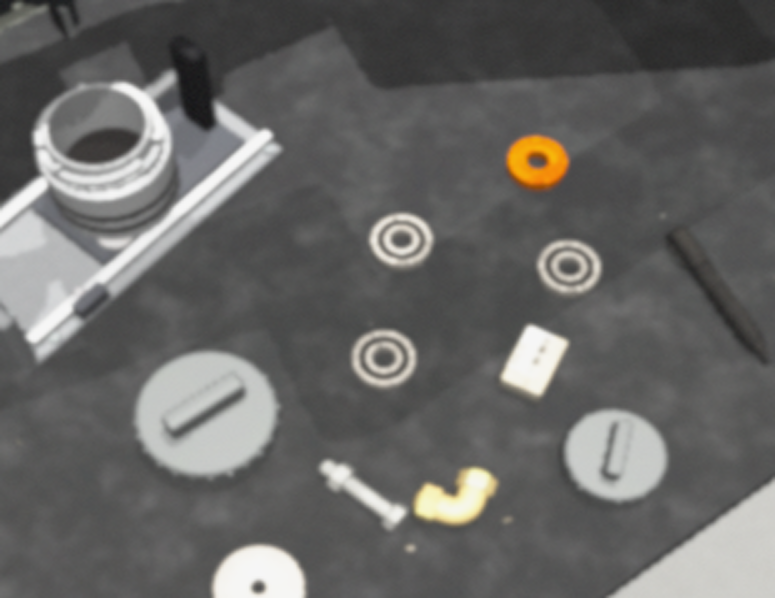

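The close crop confirms it. The large cap's bar measures 63 x 17 mm at 55 mm high, so it is the one meant; the small cap's bar is only 45 mm long. The three plain bearings are the targets. Next are the carrier, the handle, the elbow's yaw and the cap's lid.

```bash
python3 - <<'E'
from h import *
s=load('scene'); P=cloud(s); hsv=cv2.cvtColor(s['image'],cv2.COLOR_RGB2HSV)
def show(nm,q):
    print(nm,len(q),np.round(np.nanmean(q,0),4), 'rect',[np.round(x,1) for x in cv2.minAreaRect((q[:,:2]*1000).astype(np.float32))], 'circ',[np.round(x,1) for x in cv2.minEnclosingCircle((q[:,:2]*1000).astype(np.float32))])
for cam_ in ['scene','side']:
    s=load(cam_);P=cloud(s);u0,u1,v0,v1=(175,245,185,270) if cam_=='scene' else (285,345,180,250)
    q=P[v0:v1,u0:u1].reshape(-1,3); q=q[np.isfinite(q[:,0])]
    for a,b in [(.126,.136),(.111,.122)]: show(cam_+' rim%.3f'%a,q[(q[:,2]>a)&(q[:,2]<b)])
    u0,u1,v0,v1=(236,262,170,215) if cam_=='scene' else (348,362,190,258)
    q=P[v0:v1,u0:u1].reshape(-1,3); q=q[np.isfinite(q[:,0])]; show(cam_+' handle',q[(q[:,2]>.131)&(q[:,2]<.145)]); show(' handle all',q[(q[:,2]>.06)&(q[:,2]<.145)])
s=load('scene');P=cloud(s)
q=P[300:380,215:290].reshape(-1,3); show('lid',q[(q[:,2]>.024)&(q[:,2]<.034)]);b=q[q[:,2]>.048];show('bar',b)
q=P[350:400,325:380].reshape(-1,3);h=hsv[350:400,325:380].reshape(-1,3);k=(h[:,1]>60)&(q[:,2]>.012);e=q[k]*1000;show('elbow',q[k])
for y in range(0,180,10):
    c,sn=np.cos(np.radians(y)),np.sin(np.radians(y));a=e[:,0]*c+e[:,1]*sn;b=-e[:,0]*sn+e[:,1]*c
    print(y,np.round(np.ptp(a)),np.round(np.ptp(b)))
from scipy.spatial import ConvexHull
g=np.zeros((90,90),np.uint8)
for p in e: cv2.circle(g,(int(p[0]-480),int(p[1]-345)),1,255,-1)
for r in g[::4,::3]: print(''.join('#' if x else '.' for x in r))
E
```

```text
scene rim0.126 293 [0.5811 0.0181 0.1294] rect [array([566.6,   4.3]), array([124.1,  81.6]), np.float64(37.0)] circ [array([560.5,  13.3]), np.float64(67.1)]
scene rim0.111 472 [0.5794 0.0203 0.1169] rect [array([564.4,  19.4]), array([ 92.3, 127.6]), np.float64(79.1)] circ [array([561.2,   8.8]), np.float64(67.7)]
scene handle 114 [ 0.4893 -0.0037  0.1368] rect [array([488.8,  -4.5]), array([17.3, 27.7]), np.float64(11.5)] circ [array([489. ,  -4.1]), np.float64(14.5)]
 handle all 395 [ 4.911e-01 -3.000e-04  1.080e-01] rect [array([501.4,   9.9]), array([64.4, 29.4]), np.float64(51.3)] circ [array([507.6,   5.2]), np.float64(32.7)]
side rim0.126 186 [0.581  0.0176 0.1292] rect [array([582.3,  15.7]), array([81.5, 78.7]), np.float64(86.1)] circ [array([580.1,  14.2]), np.float64(43.3)]
side rim0.111 323 [0.5797 0.0214 0.1168] rect [array([580.2,  19.3]), array([87.2, 86.6]), np.float64(74.4)] circ [array([581.1,  19.4]), np.float64(46.8)]
side handle 56 [ 0.488  -0.0018  0.1363] rect [array([489.2,  -4.6]), array([14.5, 28.5]), np.float64(12.6)] circ [array([490.4,  -4.5]), np.float
[... 859 characters left out ...]
..................
..............................
..............................
..............................
..............................
....................#.........
..................##.###......
.........##.......#######.....
.........####....###....#.....
......##....#....###.....#....
.....##.....###.##......#.....
.....##........##.....##......
......##.............##.......
.......##.##........#.........
...........###...####.........
.............#####............
..............................
..............................
..............................
..............................
..............................
..............................
..............................
```

```bash

a='0.4575 -0.5025 0 0 0 0'; python3 -m crank '0.4575 -0.5025 0 0 0 0;0.4575 -0.5025 0 0 0 0;0.4575 -0.5025 0 0 0 0;0.4575 -0.5025 0 0 0 0;0.4575 -0.5025 0 0 0 0' 1 40
python3 -m crank '0.4575 -0.5025 0 0 0 0;0.4575 -0.5025 0 0 0 0;0.4575 -0.5025 0 0 0 0;0.4575 -0.5025 0 0 0 0;0.4575 -0.5025 0 0 0 0'
python3 -m crank '0 0 0.74 0 0 0;0 0 0.74 0 0 0;0 0 0.74 0 0 0;0 0 0.74 0 0 0;0 0 0 0 0 0'
python3 - <<'E'
from h import *
st(); s=snap('wrist','w1.png'); P=cloud(s)
q=P.reshape(-1,3); k=(q[:,2]>.009)&(q[:,2]<.025)&(np.abs(q[:,0]-.423)<.05)&(np.abs(q[:,1]-.183)<.05); print([np.round(x,1) for x in cv2.minAreaRect((q[k][:,:2]*1000).astype(np.float32))],k.sum())
E
```

```text
t: 0.65
tcp_pos: [0.5233, 0.0922, 0.1981]
tool_rot: [0.707, 0.707, -0.0, -0.0]
force: [0.1, -0.0, 0.1]
finger_gap: 1.003
gripper_force: 0.0
t: 1.15
tcp_pos: [0.4229, 0.1836, 0.1983]
tool_rot: [0.707, 0.707, -0.0, -0.0]
force: [0.3, 0.3, -0.4]
finger_gap: 0.995
gripper_force: 0.0
t: 1.65
tcp_pos: [0.4211, 0.1825, 0.0772]
tool_rot: [0.707, 0.707, -0.003, -0.002]
force: [-0.7, -0.9, 0.4]
finger_gap: 1.001
gripper_force: 0.0
t 1.65 tcp [0.4211 0.1825 0.0772] x [ 0.     1.    -0.001] y [ 1.    -0.    -0.008] z [-0.008 -0.001 -1.   ] F [-0.7 -0.9  0.4] gap 1.001 gf 0.0 q [ 0.16  0.52  1.95 -0.    0.68  0.16]
[array([424.3, 181.7]), array([46.7, 46.9]), np.float64(20.9)] 3550
```

View pics/w1.png

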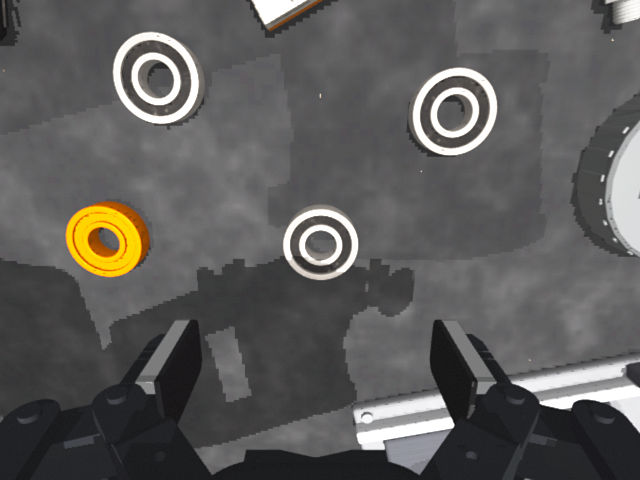

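The wrist view shows the bearing at (320,243), midway between the open fingers. It measures 46.8 mm across at (0.424, 0.182), so I'll descend and grip.

```bash

python3 -m crank '0 0.06 0.47 0 0 0;0 0 0.47 0 0 0;0 0 0.47 0 0 0;0 0 0.47 0 0 0;0 0 0 0 0 0' >/dev/null
python3 -c "from h import *;st()"
python3 -m crank '0 0 0 0 0 0;0 0 0 0 0 0;0 0 0 0 0 0;0 0 0 0 0 0;0 0 0 0 0 0' -1 40 >/dev/null
python3 -m crank '0 0 0 0 0 0;0 0 0 0 0 0;0 0 0 0 0 0;0 0 0 0 0 0;0 0 0 0 0 0'
python3 -c "from h import *;st()"
```

```text
t 2.20 tcp [0.4265 0.183  0.0047] x [ 0.  1. -0.] y [ 1.    -0.    -0.001] z [-0.001 -0.    -1.   ] F [-0.4  0.1  0.4] gap 1.004 gf 0.0 q [ 0.16  0.67  1.98 -0.    0.49  0.16]
t: 3.2
tcp_pos: [0.4263, 0.183, 0.0048]
tool_rot: [0.707, 0.707, -0.0, -0.0]
force: [1.0, 0.3, -0.1]
finger_gap: 0.002
gripper_force: 0.0
t 3.20 tcp [0.4263 0.183  0.0048] x [ 0.  1. -0.] y [ 1. -0. -0.] z [-0. -0. -1.] F [ 1.   0.3 -0.1] gap 0.002 gf 0.0 q [0.16 0.67 1.98 0.   0.49 0.16]
```

Missed: the fingers probably passed over the top of the bearing. I'll reopen, go up and measure.

```bash

python3 -m crank '0 0 -0.5 0 0 0;0 0 -0.5 0 0 0;0 0 -0.5 0 0 0;0 0 -0.5 0 0 0;0 0 0 0 0 0' 1 >/dev/null
python3 - <<'E'
from h import *
st(); s=snap('wrist'); P=cloud(s)
q=P.reshape(-1,3); k=(q[:,2]>.009)&(q[:,2]<.025)&(np.abs(q[:,0]-.423)<.06)&(np.abs(q[:,1]-.183)<.05); print([np.round(x,1) for x in cv2.minAreaRect((q[k][:,:2]*1000).astype(np.float32))],k.sum(),np.median(q[k][:,2]))
s=snap('side');P=cloud(s);q=P.reshape(-1,3); k=(q[:,2]>.05)&(q[:,2]<.11)&(np.abs(q[:,0]-.423)<.08)&(np.abs(q[:,1]-.183)<.05);print('finger lowest z',np.percentile(q[k][:,2],[0,1,5]))
E
```

```text
t 3.70 tcp [0.428  0.1834 0.0868] x [-0.     1.     0.001] y [1.    0.    0.005] z [ 0.005  0.001 -1.   ] F [ 0.9  0.2 -0. ] gap 0.850 gf 0.0 q [0.16 0.5  1.93 0.   0.7  0.16]
[array([424.2, 181.7]), array([46.8, 46.7]), np.float64(61.2)] 3295 0.012632224734435506Traceback (most recent call last):
  File "<stdin>", line 4, in <module>
    return _quantile_unchecked(
        a, q, axis, out, overwrite_input, method, keepdims, weights)
    return _ureduce(a,
                    func=_quantile_ureduce_func,
    ...<5 lines>...
                    overwrite_input=overwrite_input,
                    method=method)
    r = func(a, **kwargs)
    result = _quantile(arr,
                       quantiles=q,
    ...<2 lines>...
                       out=out,
                       weights=wgt)
    slices_having_nans = np.isnan(arr[-1, ...])
                                  ~~~^^^^^^^^^
IndexError: index -1 is out of bounds for axis 0 with size 0
```

```bash

python3 -m crank '0 -0.095 0 0 0 0;0 0 0 0 0 0;0 0 0 0 0 0;0 0 0 0 0 0;0 0 0 0 0 0' 0.3 >/dev/null
python3 - <<'E'
from h import *
a=st(); s=snap('wrist'); P=cloud(s); r=R.from_quat(a['tool_rot']).as_matrix()
T=(P.reshape(-1,3)-a['tcp_pos'])@r
k=(T[:,2]>-.04)&(T[:,2]<.03)&(np.abs(T[:,0])<.013)&(np.abs(T[:,1])<.07)
for sg in (1,-1):
    q=T[k&(T[:,1]*sg>0)]; print(len(q),'tip z',np.percentile(q[:,2],[95,99,100]),'y',np.percentile(q[:,1],[0,5,50,95,100]), 'x',np.percentile(q[:,0],[0,100]))
E
```

```text
t 4.30 tcp [0.4225 0.183  0.0845] x [ 0.  1. -0.] y [ 1. -0. -0.] z [-0. -0. -1.] F [-0.2 -0.2 -0.4] gap 0.649 gf 0.0 q [ 0.17  0.51  1.94 -0.    0.69  0.17]
85 tip z [-0.03663449 -0.03602983 -0.0350072 ] y [0.02841239 0.02849655 0.02870204 0.02903616 0.0352476 ] x [-0.01014797  0.01040525]
78 tip z [-0.03665148 -0.0361277  -0.03603263] y [-0.02736424 -0.02701165 -0.02685957 -0.0266831  -0.02662179] x [-0.00993784  0.01041993]
```

```bash

python3 - <<'E'
from h import *
from station import telemetry
a=telemetry.sense(); s=load('wrist'); P=cloud(s); r=R.from_quat(a['tool_rot']).as_matrix()
T=((P-a['tcp_pos'])@r)
im=s['image']
for v in (300,310,320,330,340,350,360,380):
    k=np.where((T[v,:,2]<.03)&(T[v,:,2]>-.12)&(np.arange(640)<330))[0]
    print(v,k[:1],k[-1:],np.round(T[v,k[-1]]*1000,0) if len(k) else '')
cv2.imwrite('pics/w2.png',cv2.cvtColor(im,cv2.COLOR_RGB2BGR)[180:480])
E
```

```text
300 [] [] 
310 [223] [243] [  8. -27. -37.]
320 [218] [244] [  4. -27. -37.]
330 [199] [244] [ -1. -27. -37.]
340 [194] [245] [ -5. -27. -37.]
350 [189] [245] [ -9. -27. -38.]
360 [184] [243] [-10. -27. -43.]
380 [102] [238] [-11. -27. -54.]
```

View pics/w2.png

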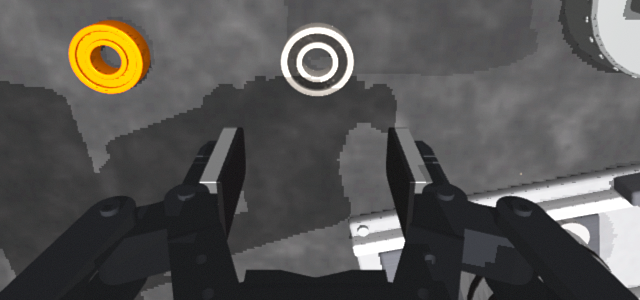

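```bash

python3 -m crank '0 0.04 0.42 0 0 0;0 0 0.42 0 0 0;0 0 0.42 0 0 0;0 0 0.42 0 0 0;0 0 0.42 0 0 0'  |grep -E "tcp|force"
python3 -m crank '0 0 0.05 0 0 0;0 0 0 0 0 0;0 0 0.05 0 0 0;0 0 0 0 0 0;0 0 0 0 0 0'  |grep -E "tcp|force"
python3 -m crank '0 0 0.05 0 0 0;0 0 0 0 0 0;0 0 0 0 0 0;0 0 0 0 0 0;0 0 0 0 0 0'  |grep -E "tcp|force"
python3 -m crank '0 0 0.025 0 0 0;0 0 0 0 0 0;0 0 0 0 0 0;0 0 0 0 0 0;0 0 0 0 0 0'  |grep -E "tcp|force"
```

```text
tcp_pos: [0.4245, 0.1831, 0.0002]
force: [0.3, -0.2, 0.3]
gripper_force: 0.0
tcp_pos: [0.4246, 0.1831, -0.0026]
force: [-0.2, 0.4, -0.2]
gripper_force: 0.0
tcp_pos: [0.4242, 0.183, -0.0052]
force: [0.4, 0.1, -0.7]
gripper_force: 0.0
tcp_pos: [0.4242, 0.183, -0.0062]
force: [-0.5, 0.1, -0.5]
gripper_force: 0.0
```

No contact yet at −6 mm, so I'll try closing here.

```bash

python3 -m crank '0 0 0 0 0 0;0 0 0 0 0 0;0 0 0 0 0 0;0 0 0 0 0 0;0 0 0 0 0 0' -1 40 
python3 -c "from h import *;st()"
```

```text
t: 6.85
tcp_pos: [0.4242, 0.183, -0.0062]
tool_rot: [0.707, 0.707, 0.0, 0.0]
force: [-0.2, 0.2, 0.8]
finger_gap: -0.004
gripper_force: 0.0
t 6.85 tcp [ 0.4242  0.183  -0.0062] x [-0.  1.  0.] y [1. 0. 0.] z [ 0.  0. -1.] F [-0.2  0.2  0.8] gap -0.004 gf 0.0 q [ 0.16  0.7   1.99 -0.    0.46  0.16]
```

```bash

python3 - <<'E'
from h import *
s=snap('side'); im=cv2.cvtColor(s['image'],cv2.COLOR_RGB2BGR)[150:390,250:490]
cv2.imwrite('pics/s2.png',cv2.resize(im,None,fx=2.4,fy=2.4,interpolation=cv2.INTER_CUBIC))
E
```

```text
(no output)
```

View pics/s2.png

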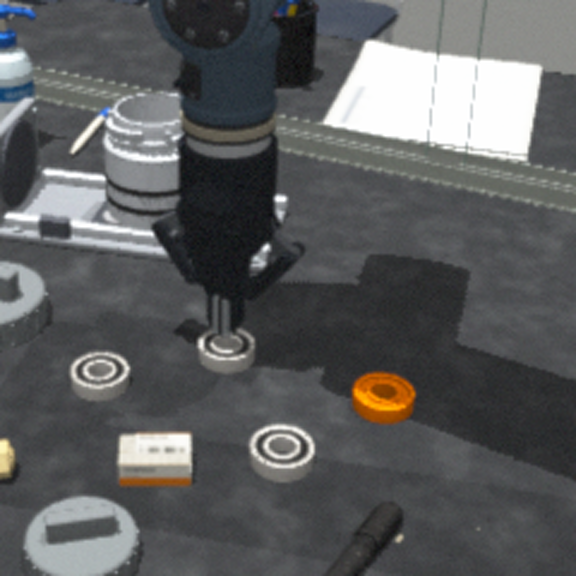

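```bash

python3 - <<'E'
from h import *
s=load('side'); P=cloud(s)
for v in range(272,298,2): print(v,np.round(P[v,338:348:3]*1000).tolist())
E
```

```text
272 [[432.0, 195.0, 69.0], [428.0, 189.0, 67.0], [419.0, 196.0, 74.0], [414.0, 194.0, 74.0]]
274 [[434.0, 191.0, 62.0], [427.0, 191.0, 64.0], [419.0, 195.0, 69.0], [413.0, 195.0, 71.0]]
276 [[435.0, 188.0, 55.0], [427.0, 193.0, 61.0], [420.0, 193.0, 63.0], [415.0, 191.0, 63.0]]
278 [[434.0, 190.0, 52.0], [426.0, 195.0, 57.0], [420.0, 194.0, 59.0], [415.0, 190.0, 58.0]]
280 [[434.0, 190.0, 47.0], [426.0, 194.0, 52.0], [421.0, 192.0, 53.0], [415.0, 191.0, 54.0]]
282 [[435.0, 189.0, 42.0], [426.0, 194.0, 47.0], [420.0, 193.0, 49.0], [415.0, 191.0, 49.0]]
284 [[435.0, 189.0, 37.0], [425.0, 195.0, 44.0], [420.0, 194.0, 45.0], [415.0, 190.0, 44.0]]
286 [[456.0, 147.0, -0.0], [426.0, 194.0, 39.0], [420.0, 193.0, 40.0], [415.0, 189.0, 38.0]]
288 [[443.0, 172.0, 15.0], [427.0, 191.0, 32.0], [420.0, 193.0, 35.0], [414.0, 191.0, 35.0]]
290 [[441.0, 176.0, 12.0], [434.0, 176.0, 15.0], [421.0, 191.0, 29.0], [424.0, 171.0, 15.0]]
292 [[436.0, 186.0, 15.0], [435.0, 175.0, 9.0], [430.0, 171.0, 8.0], [423.0, 172.0, 11.0]]
294 [[434.0, 191.0, 14.0], [433.0, 178.0, 7.0], [430.0, 171.0, 3.0], [423.0, 172.0, 6.0]]
296 [[432.0, 194.0, 12.0], [425.0, 194.0, 15.0], [420.0, 192.0, 15.0], [415.0, 189.0, 15.0]]
```

The side depth shows the shut finger tips at z≈0.030 while the reported TCP is −0.006. The real tips therefore sit about 36 mm above the reported TCP, and the wrist depth agrees (pad edge at −37). I'll use that offset and lower carefully, watching the force.

```bash

python3 -m crank '0 0 0 0 0 0;0 0 0 0 0 0;0 0 0 0 0 0;0 0 0 0 0 0;0 0 0 0 0 0' 0.3  >/dev/null
python3 -m crank '0 -0.01 0.15 0 0 0;0 0 0.15 0 0 0;0 0 0.15 0 0 0;0 0 0.1 0 0 0;0 0 0 0 0 0' |grep -E "tcp|force"
python3 -m crank '0 0 0.06 0 0 0;0 0 0 0 0 0;0 0 0.06 0 0 0;0 0 0 0 0 0;0 0 0 0 0 0' |grep -E "tcp|force"
python3 -m crank '0 0 0 0 0 0;0 0 0 0 0 0;0 0 0 0 0 0;0 0 0 0 0 0;0 0 0 0 0 0' -1 40 
python3 -c "from h import *;st()"
```

```text
tcp_pos: [0.4232, 0.1829, -0.029]
force: [-0.6, -0.3, 0.4]
gripper_force: 0.0
tcp_pos: [0.4238, 0.183, -0.033]
force: [-0.5, -0.0, 0.0]
gripper_force: 0.0
t: 8.9
tcp_pos: [0.4238, 0.1831, -0.0326]
tool_rot: [0.707, 0.707, 0.0, 0.0]
force: [-0.2, -0.0, 5.2]
finger_gap: 0.524
gripper_force: 40.6
t 8.90 tcp [ 0.4238  0.1831 -0.0326] x [0. 1. 0.] y [ 1. -0.  0.] z [ 0.  0. -1.] F [-0.2 -0.   5.2] gap 0.524 gf 40.6 q [0.16 0.75 1.99 0.   0.39 0.16]
```

Gripped: gap 0.524 at 40 N, which fits 47 mm. Now I'll lift and move over the mouth.

```bash

python3 -m crank '0 0 -0.8 0 0 0;0 0 -0.8 0 0 0;0 0 -0.8 0 0 0;0 0 -0.8 0 0 0;0 0 -0.8 0 0 0' >/dev/null
python3 -m crank '-0.55 0.52 0 0 0 0;-0.55 0.52 0 0 0 0;-0.55 0.52 0 0 0 0;-0.55 0.52 0 0 0 0;-0.55 0.52 0 0 0 0' >/dev/null
python3 -m crank '-0.55 0.52 0 0 0 0;-0.55 0.52 0 0 0 0;-0.33 0.3 0 0 0 0;0 0 0 0 0 0;0 0 0 0 0 0' >/dev/null
python3 - <<'E'
from h import *
st(); s=snap('wrist','w3.png')
E
```

```text
t 10.40 tcp [0.5799 0.0164 0.1264] x [0.    1.    0.001] y [ 1.    -0.    -0.003] z [-0.003  0.001 -1.   ] F [-0.3  0.4 -1.8] gap 0.523 gf 41.7 q [-0.16  0.56  1.61  0.    0.97 -0.16]
```

View pics/w3.png

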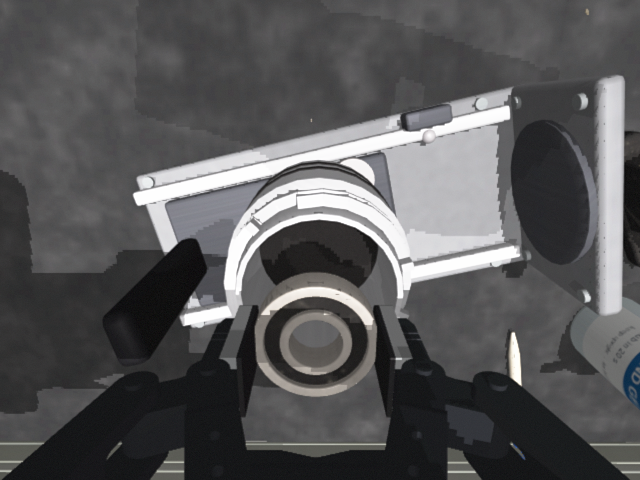

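The wrist view shows the bearing at (315,335), held level over the mouth. The handle at (150,310) is clear.

```bash

python3 -m crank '-0.02 0.03 0.3 0 0 0;0 0 0.3 0 0 0;0 0 0 0 0 0;0 0 0 0 0 0;0 0 0 0 0 0' |grep -E "tcp|force"
python3 -m crank '0 0 0 0 0 0;0 0 0 0 0 0;0 0 0 0 0 0;0 0 0 0 0 0;0 0 0 0 0 0' 0.4 >/dev/null
python3 -m crank '0 0 -0.4 0 0 0;0 0 -0.4 0 0 0;0 0 0 0 0 0;0 0 0 0 0 0;0 0 0 0 0 0' |grep -E "tcp|force|gap"
python3 - <<'E'
from h import *
s=snap('wrist'); cv2.imwrite('pics/w4.png',cv2.cvtColor(s['image'],cv2.COLOR_RGB2BGR)[120:400,130:500])
s=snap('scene'); P=cloud(s); H=P[...,2]
def objs(P):
    H=P[...,2];m=((H>0.006)&(H<0.06)&(P[...,0]>0.3)&(P[...,0]<.72)&(P[...,1]>.1)).astype(np.uint8)
    n,l,stt,c=cv2.connectedComponentsWithStats(m)
    for i in range(1,n):
        if stt[i,4]<80: continue
        q=P[l==i]; zz=np.nanpercentile(q[:,2],95); top=q[q[:,2]>zz-0.004][:,:2]
        r=cv2.minAreaRect(top.astype(np.float32)*1000); print(np.round(c[i]),'%.3f'%zz,np.round(r[0]),np.round(r[1]),round(r[2]))
objs(P)
E
```

```text
tcp_pos: [0.5826, 0.0152, 0.103]
force: [0.9, 0.4, -1.4]
gripper_force: 41.7
tcp_pos: [0.5819, 0.0151, 0.1342]
force: [0.6, 0.6, -0.6]
finger_gap: 0.702
gripper_force: 0.0
[378. 235.] 0.017 [306. 185.] [35. 11.] 87
[397. 276.] 0.016 [332. 280.] [45. 45.] 61
[188. 311.] 0.053 [715. 112.] [7. 3.] 27
[383. 317.] 0.023 [410. 331.] [51. 32.] 27
[323. 315.] 0.016 [499. 262.] [46. 44.] 54
[253. 341.] 0.056 [635. 228.] [63. 17.] 1
[416. 358.] 0.040 [412. 428.] [44. 11.] 38
[315. 374.] 0.022 [576. 347.] [15. 62.] 12
[352. 376.] 0.027 [525. 388.] [29. 56.] 81
[273. 415.] 0.021 [679. 362.] [62. 61.] 55
[296. 463.] 0.038 [697. 453.] [49. 61.] 32
```

View pics/w4.png

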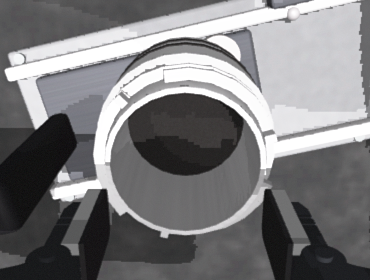

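The carrier's mouth is clear in the view, with no part stuck at the rim, and nothing else has moved. Next is the bearing at (0.4995, 0.261).

```bash

python3 -m crank '0.615 -0.205 0 0 0 0;0.615 -0.205 0 0 0 0;0.615 -0.205 0 0 0 0;0.615 -0.205 0 0 0 0;0.615 -0.205 0 0 0 0' 0.4 40 >/dev/null
python3 -m crank '0.615 -0.205 0 0 0 0;0.615 -0.205 0 0 0 0;0.615 -0.205 0 0 0 0;0.615 -0.205 0 0 0 0;0.615 -0.205 0 0 0 0' >/dev/null
python3 -m crank '0 0 0.7 0 0 0;0 0 0.7 0 0 0;0 0 0.7 0 0 0;0 0 0 0 0 0;0 0 0 0 0 0' >/dev/null
python3 - <<'E'
from h import *
st(); s=snap('wrist'); P=cloud(s)
q=P.reshape(-1,3); k=(q[:,2]>.009)&(q[:,2]<.025)&(np.abs(q[:,0]-.4995)<.045)&(np.abs(q[:,1]-.261)<.045); print([np.round(x,1) for x in cv2.minAreaRect((q[k][:,:2]*1000).astype(np.float32))],k.sum())
E
```

```text
t 13.55 tcp [0.5002 0.2609 0.0505] x [ 0.  1. -0.] y [ 1.    -0.    -0.002] z [-0.002 -0.    -1.   ] F [0.6 0.3 0.1] gap 0.704 gf 0.0 q [0.28 0.66 1.7  0.   0.78 0.28]
[array([499.4, 261.1]), array([46.8, 46.5]), np.float64(48.2)] 4346
```

```bash

python3 -m crank '0 -0.02 0.52 0 0 0;0 0 0.52 0 0 0;0 0 0.52 0 0 0;0 0 0.49 0 0 0;0 0 0 0 0 0' |grep -E "tcp|force"
python3 -m crank '0 0 0 0 0 0;0 0 0 0 0 0;0 0 0 0 0 0;0 0 0 0 0 0;0 0 0 0 0 0' -1 40 |grep -E "tcp|force|gap"
python3 -m crank '0 0 -0.8 0 0 0;0 0 -0.8 0 0 0;0 0 -0.8 0 0 0;0 0 -0.8 0 0 0;0 0 -0.8 0 0 0' |grep -E "tcp|force|gap"
python3 -m crank '-0.615 0.206 0 0 0 0;-0.615 0.206 0 0 0 0;-0.615 0.206 0 0 0 0;-0.615 0.206 0 0 0 0;-0.615 0.206 0 0 0 0' >/dev/null
python3 -m crank '-0.615 0.206 0 0 0 0;-0.615 0.206 0 0 0 0;-0.615 0.206 0 0 0 0;-0.615 0.206 0 0 0 0;-0.615 0.206 0 0 0 0' >/dev/null
python3 -m crank '0 0 0 0 0 0;0 0 0 0 0 0;0 0 0 0 0 0;0 0 0 0 0 0;0 0 0 0 0 0' |grep -E "tcp|force|gap"
```

```text
tcp_pos: [0.4995, 0.2608, -0.0315]
force: [-1.2, -0.2, 0.0]
gripper_force: 0.0
tcp_pos: [0.5011, 0.2615, -0.0293]
force: [0.4, 0.4, 6.7]
finger_gap: 0.518
gripper_force: 41.6
tcp_pos: [0.4994, 0.2609, 0.1306]
force: [-0.0, 0.0, -1.3]
finger_gap: 0.519
gripper_force: 41.6
tcp_pos: [0.5818, 0.016, 0.1291]
force: [-0.8, 1.1, -0.8]
finger_gap: 0.517
gripper_force: 41.6
```

```bash

python3 -m crank '0 0 0.32 0 0 0;0 0 0.31 0 0 0;0 0 0 0 0 0;0 0 0 0 0 0;0 0 0 0 0 0' |grep -E "tcp|force"
python3 -m crank '0 0 0 0 0 0;0 0 0 0 0 0;0 0 0 0 0 0;0 0 0 0 0 0;0 0 0 0 0 0' 0.4 >/dev/null
python3 -m crank '0 0 -0.6 0 0 0;0 0 -0.6 0 0 0;0 0 -0.3 0 0 0;0 0 0 0 0 0;0 0 0 0 0 0' |grep -E "tcp|force|gap"
python3 -m crank '0.66 -0.625 0 0 0 0;0.66 -0.625 0 0 0 0;0.66 -0.625 0 0 0 0;0.66 -0.625 0 0 0 0;0.66 -0.625 0 0 0 0'  >/dev/null
python3 -m crank '0.66 -0.625 0 0 0 0;0.66 -0.625 0 0 0 0;0.66 -0.625 0 0 0 0;0.66 -0.625 0 0 0 0;0.66 -0.625 0 0 0 0'  >/dev/null
python3 -m crank '0 0 0.7 0 0 0;0 0 0.7 0 0 0;0 0 0.7 0 0 0;0 0 0.1 0 0 0;0 0 0 0 0 0' >/dev/null
python3 - <<'E'
from h import *
st(); s=snap('wrist'); P=cloud(s)
q=P.reshape(-1,3); k=(q[:,2]>.009)&(q[:,2]<.025)&(np.abs(q[:,0]-.333)<.05)&(np.abs(q[:,1]-.280)<.045); print([np.round(x,1) for x in cv2.minAreaRect((q[k][:,:2]*1000).astype(np.float32))],k.sum())
s=snap('scene'); P=cloud(s)[180:262,175:245].reshape(-1,3); k=(np.hypot(P[:,0]-.5815,P[:,1]-.0155)<.034)&(P[:,2]<.12); print('inside',k.sum(),np.percentile(P[k][:,2],[0,5,20,50]))
E
```

```text
tcp_pos: [0.5823, 0.015, 0.1037]
force: [0.1, -0.2, -1.4]
gripper_force: 41.6
tcp_pos: [0.5817, 0.0151, 0.1634]
force: [0.1, -0.4, 0.9]
finger_gap: 0.699
gripper_force: 0.0
t 19.60 tcp [0.331  0.2784 0.0747] x [ 0.     1.    -0.002] y [ 1.    -0.    -0.004] z [-0.004 -0.002 -1.   ] F [ 0.4 -0.5  0. ] gap 0.704 gf 0.0 q [ 0.44  0.5   2.02 -0.    0.63  0.44]
[array([332.8, 278.8]), array([46.7, 46.8]), np.float64(38.6)] 3607
inside 306 [0.06026162 0.06338019 0.06466724 0.06617365]
```

```bash

python3 -m crank '0.01 0.05 0.66 0 0 0;0 0 0.66 0 0 0;0 0 0.66 0 0 0;0 0 0.63 0 0 0;0 0 0 0 0 0' |grep -E "tcp|force"
python3 -m crank '0 0 0 0 0 0;0 0 0 0 0 0;0 0 0 0 0 0;0 0 0 0 0 0;0 0 0 0 0 0' -1 40 |grep -E "tcp|force|gap"
python3 -m crank '0 0 -0.8 0 0 0;0 0 -0.8 0 0 0;0 0 -0.8 0 0 0;0 0 -0.8 0 0 0;0 0 -0.8 0 0 0' |grep -E "tcp|force|gap"
python3 -m crank '-0.66 0.622 0 0 0 0;-0.66 0.622 0 0 0 0;-0.66 0.622 0 0 0 0;-0.66 0.622 0 0 0 0;-0.66 0.622 0 0 0 0' >/dev/null
python3 -m crank '-0.66 0.622 0 0 0 0;-0.66 0.622 0 0 0 0;-0.66 0.622 0 0 0 0;-0.66 0.622 0 0 0 0;-0.66 0.622 0 0 0 0' >/dev/null
python3 -m crank '0 0 0 0 0 0;0 0 0 0 0 0;0 0 0 0 0 0;0 0 0 0 0 0;0 0 0 0 0 0' |grep -E "tcp|force|gap"
```

```text
tcp_pos: [0.334, 0.2791, -0.0297]
force: [-0.1, -0.5, 0.4]
gripper_force: 0.0
tcp_pos: [0.3352, 0.2799, -0.0274]
force: [1.5, 0.1, 7.6]
finger_gap: 0.514
gripper_force: 41.7
tcp_pos: [0.3336, 0.2792, 0.1331]
force: [0.3, 0.2, -1.2]
finger_gap: 0.518
gripper_force: 41.5
tcp_pos: [0.5821, 0.0164, 0.1315]
force: [-0.1, -1.1, -1.4]
finger_gap: 0.512
gripper_force: 41.5
```

```bash

python3 -m crank '-0.02 0 0.32 0 0 0;0 0 0.33 0 0 0;0 0 0 0 0 0;0 0 0 0 0 0;0 0 0 0 0 0' |grep -E "tcp|force"
python3 -m crank '0 0 0 0 0 0;0 0 0 0 0 0;0 0 0 0 0 0;0 0 0 0 0 0;0 0 0 0 0 0' 0.4 >/dev/null
python3 -m crank '0 0 -0.8 0 0 0;0 0 -0.8 0 0 0;0 0 -0.8 0 0 0;0 0 0 0 0 0;0 0 0 0 0 0' 1 |grep -E "tcp|force|gap"
python3 -m crank '-0.5 0 0 0 0 0;-0.5 0 0 0 0 0;-0.5 0 0 0 0 0;0 0 0 0 0 0;0 0 0 0 0 0' |grep -E "tcp|force|gap"
python3 - <<'E'
from h import *
st(); s=snap('wrist'); P=cloud(s); 
Rm,t,K=cam(s); c=Rm@[.5815,.0155,.13]+t; u,v=(K@c)[:2]/c[2]; print(u,v)
u,v=int(u),int(v); im=cv2.cvtColor(s['image'],cv2.COLOR_RGB2BGR)[max(v-110,0):v+110,u-130:u+130]
im=cv2.convertScaleAbs(im,alpha=2,beta=20); cv2.imwrite('pics/w5.png',cv2.resize(im,None,fx=2,fy=2))
q=P.reshape(-1,3); k=(np.hypot(q[:,0]-.5815,q[:,1]-.0155)<.034)&(q[:,2]<.12); print(k.sum(),np.percentile(q[k][:,2],[0,5,20,50,80,95]))
E
```

```text
tcp_pos: [0.5831, 0.0146, 0.1053]
force: [-0.4, -0.4, -1.7]
gripper_force: 41.5
tcp_pos: [0.5832, 0.0146, 0.2022]
force: [0.4, -1.2, -0.5]
finger_gap: 1.005
gripper_force: 0.0
tcp_pos: [0.582, -0.0451, 0.2]
force: [1.2, 0.4, 0.4]
finger_gap: 0.996
gripper_force: 0.0
t 24.70 tcp [ 0.582  -0.0451  0.2   ] x [0.001 1.    0.001] y [ 1.    -0.001 -0.003] z [-0.003  0.001 -1.   ] F [1.2 0.4 0.4] gap 0.996 gf 0.0 q [-0.27  0.47  1.53  0.    1.14 -0.27]
313.53175885748607 144.26810526397048
6720 [0.06294164 0.06439819 0.06502026 0.06569067 0.06639984 0.06708985]
```

View pics/w5.png

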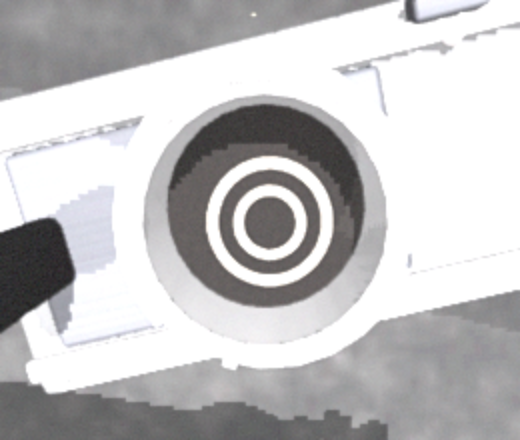

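The three bearings lie flat in a stack, seen at (268,220) in the crop, with the top at 0.066 as expected. Carton next.

```bash

python3 -m crank '0.94 -0.43 0 0 0 0;0.94 -0.43 0 0 0 0;0.94 -0.43 0 0 0 0;0.94 -0.43 0 0 0 0;0.94 -0.43 0 0 0 0' 0 40 >/dev/null
python3 -m crank '0.94 -0.43 0 0 0 0;0.94 -0.43 0 0 0 0;0.94 -0.43 0 0 0 0;0.94 -0.43 0 0 0 0;0.94 -0.43 0 0 0 0' >/dev/null
python3 -m crank '0 0 0.5 0 0 0.0875;0 0 0.5 0 0 0.0875;0 0 0.5 0 0 0.0875;0 0 0.5 0 0 0.0875;0 0 0.5 0 0 0.0875' >/dev/null
python3 -m crank '0 0 0 0 0 0.0875;0 0 0 0 0 0.0875;0 0 0 0 0 0.0875;0 0 0 0 0 0;0 0 0 0 0 0' >/dev/null
cat > look.py <<'E'
from h import *
import sys
x,y,zl,rad=map(float,sys.argv[1:5])
a=st(); s=snap('wrist'); P=cloud(s); q=P.reshape(-1,3); r=R.from_quat(a['tool_rot']).as_matrix()
k=(q[:,2]>zl)&(q[:,2]<.05)&(np.hypot(q[:,0]-x,q[:,1]-y)<rad)
rc=cv2.minAreaRect((q[k][:,:2]*1000).astype(np.float32)); print([np.round(x,1) for x in rc],k.sum(),'topz',np.percentile(q[k][:,2],90))
d=np.array([*(np.array(rc[0])/1000),a['tcp_pos'][2]])-a['tcp_pos']; print('to centre in tool rows(units):',np.round((d@r)/.04,3),'closing dir deg',np.degrees(np.arctan2(r[1,1],r[0,1])))
E
python3 look.py 0.41 0.331 0.013 0.045
```

```text
t 26.75 tcp [0.4103 0.3311 0.1013] x [ 0.889  0.457 -0.001] y [ 0.457 -0.889 -0.   ] z [-0.001 -0.    -1.   ] F [-0.9  0.2  1.1] gap 0.499 gf 0.0 q [0.47 0.54 1.77 0.   0.83 1.56]
[array([409.9, 330.3]), array([52.8, 32.7]), np.float64(27.1)] 3658 topz 0.02071861740247383
to centre in tool rows(units): [-0.017  0.013  0.   ] closing dir deg -62.781149846275056
```

```bash

python3 -m crank '0 0 0.63 0 0 0;0 0 0.63 0 0 0;0 0 0.63 0 0 0;0 0 0.63 0 0 0;0 0 0.6 0 0 0' |grep -E "tcp|force"
python3 -m crank '0 0 0 0 0 0;0 0 0 0 0 0;0 0 0 0 0 0;0 0 0 0 0 0;0 0 0 0 0 0' -1 40 |grep -E "tcp|force|gap"
python3 -m crank '0 0 -0.8 0 0 0;0 0 -0.8 0 0 0;0 0 -0.8 0 0 0;0 0 -0.8 0 0 0;0 0 -0.8 0 0 0' |grep -E "tcp|force|gap"
python3 - <<'E'
from h import *
a=st(); r=R.from_quat(a['tool_rot']).as_matrix(); d=np.array([.5818,.0153,a['tcp_pos'][2]])-a['tcp_pos']; print((d@r)/.04)
E
```

```text
tcp_pos: [0.411, 0.3309, -0.0243]
force: [0.6, -1.3, 0.4]
gripper_force: 0.0
tcp_pos: [0.4116, 0.331, -0.0223]
force: [0.8, 0.4, -0.9]
finger_gap: 0.357
gripper_force: 42.9
tcp_pos: [0.4107, 0.3305, 0.1385]
force: [0.1, -0.2, -0.5]
finger_gap: 0.361
gripper_force: 42.9
t 28.30 tcp [0.4107 0.3305 0.1385] x [0.891 0.454 0.001] y [ 0.454 -0.891 -0.   ] z [ 0.001  0.    -1.   ] F [ 0.1 -0.2 -0.5] gap 0.361 gf 42.9 q [0.47 0.48 1.74 0.   0.92 1.56]
[2.32939131e-01 8.96262075e+00 1.15506933e-04]
```

```bash

python3 -m crank '0.023 0.896 0 0 0 0;0.023 0.896 0 0 0 0;0.023 0.896 0 0 0 0;0.023 0.896 0 0 0 0;0.023 0.896 0 0 0 0' >/dev/null
python3 -m crank '0.023 0.896 0 0 0 0;0.023 0.896 0 0 0 0;0.023 0.896 0 0 0 0;0.023 0.896 0 0 0 0;0.023 0.896 0 0 0 0' >/dev/null
python3 -m crank '0 0 0 0 0 0;0 0 0 0 0 0;0 0 0 0 0 0;0 0 0 0 0 0;0 0 0 0 0 0' >/dev/null
python3 - <<'E'
from h import *
a=st(); r=R.from_quat(a['tool_rot']).as_matrix(); d=np.array([.5818,.0153,a['tcp_pos'][2]])-a['tcp_pos']; print((d@r)/.04)
s=snap('wrist','w6.png'); P=cloud(s);q=P.reshape(-1,3);k=(np.abs(q[:,2]-.13)<.003)&(np.hypot(q[:,0]-.5818,q[:,1]-.0153)<.045);print('rim pts',k.sum(),cv2.minEnclosingCircle((q[k][:,:2]*1000).astype(np.float32)))
A=np.c_[q[k][:,:2],np.ones(k.sum())]
s=snap('side'); P=cloud(s);q=P.reshape(-1,3);k=(np.abs(q[:,2]-.13)<.003)&(np.hypot(q[:,0]-.5818,q[:,1]-.0153)<.045);print('rim side',k.sum(),cv2.minEnclosingCircle((q[k][:,:2]*1000).astype(np.float32)))
E
```

```text
t 29.80 tcp [0.5813 0.0166 0.1367] x [ 0.89   0.455 -0.   ] y [ 0.455 -0.89  -0.   ] z [-0.  0. -1.] F [ 0.7 -1.  -1. ] gap 0.362 gf 42.9 q [-0.16  0.55  1.6   0.    0.99  0.93]
[-2.87704207e-03  3.43080106e-02 -8.97304638e-06]
rim pts 2124 ((583.1689453125, 14.367378234863281), 39.88094711303711)
rim side 161 ((583.7069702148438, 15.587172508239746), 42.103450775146484)
```

View pics/w6.png

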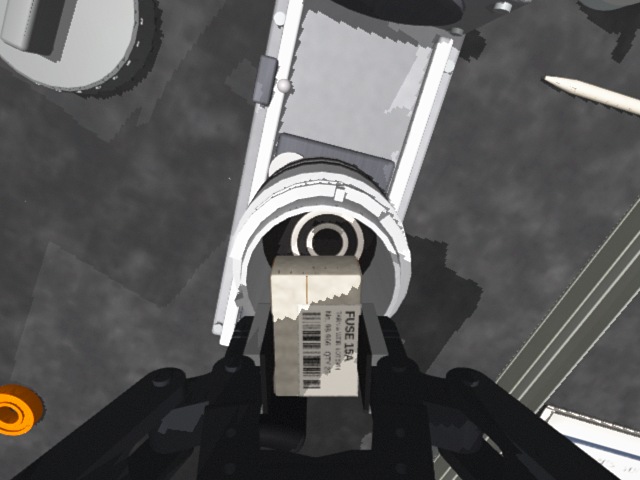

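The wrist view shows the carton at (315,330), held over the mouth, with the bearings visible below at (328,240). The rim fit (radius 39.9 mm) puts the mouth at (0.5830, 0.0147). I'll lower the carton into the bore.

```bash

python3 -m crank '0.012 0.06 0.3 0 0 0;0 0 0.25 0 0 0;0 0 0.25 0 0 0;0 0 0.25 0 0 0;0 0 0.25 0 0 0' |grep -E "tcp|force"
python3 -m crank '0 0 0 0 0 0;0 0 0 0 0 0;0 0 0 0 0 0;0 0 0 0 0 0;0 0 0 0 0 0' -0.14 |grep -E "tcp|force|gap"
python3 -m crank '0 0 -0.8 0 0 0;0 0 -0.8 0 0 0;0 0 -0.8 0 0 0;0 0 -0.8 0 0 0;0 0 0 0 0 0' |grep -E "tcp|force|gap"
python3 - <<'E'
from h import *
a=st(); r=R.from_quat(a['tool_rot']).as_matrix(); d=np.array([.526,.387,a['tcp_pos'][2]])-a['tcp_pos']; print((d@r)/.04)
s=snap('scene'); P=cloud(s); H=P[...,2];m=((H>0.006)&(H<0.06)&(P[...,0]>0.3)&(P[...,0]<.72)&(P[...,1]>.1)).astype(np.uint8)
n,l,stt,c=cv2.connectedComponentsWithStats(m)
for i in range(1,n):
    if stt[i,4]<80: continue
    q=P[l==i]; zz=np.nanpercentile(q[:,2],95); top=q[q[:,2]>zz-0.004][:,:2]
    rr=cv2.minAreaRect(top.astype(np.float32)*1000); print(np.round(c[i]),'%.3f'%zz,np.round(rr[0]),np.round(rr[1]),round(rr[2]))
E
```

```text
tcp_pos: [0.583, 0.0136, 0.0833]
force: [0.2, 0.2, -0.6]
gripper_force: 43.0
tcp_pos: [0.5838, 0.0135, 0.0852]
force: [0.6, 0.1, -0.0]
finger_gap: 0.434
gripper_force: 0.0
tcp_pos: [0.5869, 0.0131, 0.2181]
force: [0.2, -1.1, 0.0]
finger_gap: 0.433
gripper_force: 0.0
t 31.40 tcp [0.5869 0.0131 0.2181] x [0.891 0.454 0.009] y [ 0.454 -0.891  0.007] z [ 0.011 -0.002 -1.   ] F [ 0.2 -1.1  0. ] gap 0.433 gf 0.0 q [-0.17  0.45  1.52  0.    1.16  0.93]
[ 2.88827856 -9.02006281 -0.03461477]
[187. 311.] 0.054 [716. 111.] [8. 2.] 29
[253. 341.] 0.055 [635. 228.] [63. 17.] 1
[416. 358.] 0.039 [411. 427.] [46. 11.] 38
[315. 374.] 0.021 [578. 345.] [16. 65.] 15
[352. 376.] 0.027 [528. 387.] [31. 56.] 78
[273. 415.] 0.021 [679. 362.] [62. 61.] 56
[296. 463.] 0.038 [698. 452.] [48. 62.] 28
```

```bash

python3 -m crank '0.253 -0.93 0 0 0 0;0.253 -0.93 0 0 0 0;0.253 -0.93 0 0 0 0;0.253 -0.93 0 0 0 0;0.253 -0.93 0 0 0 0' -0.1 40 >/dev/null
python3 -m crank '0.253 -0.93 0 0 0 0;0.253 -0.93 0 0 0 0;0.253 -0.93 0 0 0 0;0.253 -0.93 0 0 0 0;0.253 -0.93 0 0 0 0' >/dev/null
python3 -m crank '0 0 0.6 0 0 0;0 0 0.6 0 0 0;0 0 0.6 0 0 0;0 0 0.6 0 0 0;0 0 0 0 0 0' >/dev/null
python3 - <<'E'
from h import *
a=st(); r=R.from_quat(a['tool_rot']).as_matrix(); s=snap('wrist'); P=cloud(s); hsv=cv2.cvtColor(s['image'],cv2.COLOR_RGB2HSV)
k=(P[...,2]>.006)&(P[...,2]<.04)&(hsv[...,1]>50)&(np.hypot(P[...,0]-.526,P[...,1]-.387)<.05)
e=P[k]*1000; print(k.sum(), e[:,2].max())
for y in range(20,45,3):
    c,sn=np.cos(np.radians(y)),np.sin(np.radians(y));A=e[:,0]*c+e[:,1]*sn;B=-e[:,0]*sn+e[:,1]*c
    ca,cb=(A.max()+A.min())/2,(B.max()+B.min())/2
    print(y,np.round(np.ptp(A),1),np.round(np.ptp(B),1),np.round([ca*c-cb*sn,ca*sn+cb*c],1))
im=cv2.cvtColor(s['image'],cv2.COLOR_RGB2BGR); cv2.imwrite('pics/w7.png',im)
E
```

```text
t 32.95 tcp [0.5009 0.3889 0.1116] x [ 0.891  0.454 -0.011] y [ 0.454 -0.891  0.   ] z [-0.01  -0.005 -1.   ] F [-0.3 -0.6 -1. ] gap 0.451 gf 0.0 q [ 0.48  0.65  1.48 -0.    1.03  1.58]
1297 27.088056043852546
20 55.9 44.3 [526.3 383.6]
23 54.5 45.2 [526.3 383.4]
26 53.0 46.4 [526.2 383.4]
29 51.3 47.8 [526.1 383.5]
32 49.5 49.4 [526.1 383.5]
35 47.8 51.1 [526.1 383.6]
38 46.7 52.8 [525.9 383.6]
41 45.6 54.4 [525.8 383.7]
44 44.8 55.8 [525.8 383.9]
```

View pics/w7.png

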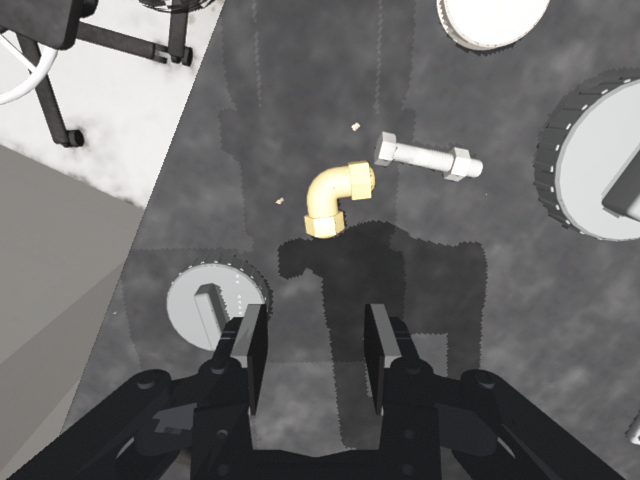

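The wrist view shows the elbow's near barrel at (325,225), lying along the finger plane. The bolt at (430,155) and small cap at (215,305) are clear. I'll turn 6° and grip that barrel.

```bash

python3 -m crank '0.117 0.144 0 0 0 0;0 0 0 0 0 -0.067;0 0 0.6 0 0 0;0 0 0.6 0 0 0;0 0 0.6 0 0 0' |grep tcp
python3 -m crank '0 0 0.5 0 0 0;0 0 0.5 0 0 0;0 0 0.5 0 0 0;0 0 0.1 0 0 0;0 0 0 0 0 0' |grep -E "tcp|force"
python3 -m crank '0 0 0 0 0 0;0 0 0 0 0 0;0 0 0 0 0 0;0 0 0 0 0 0;0 0 0 0 0 0' -1 60 |grep -E "tcp|force|gap"
python3 -m crank '0 0 -0.9 0 0 0;0 0 -0.9 0 0 0;0 0 -0.9 0 0 0;0 0 -0.9 0 0 0;0 0 -0.9 0 0 0' |grep -E "tcp|force|gap"
python3 - <<'E'
from h import *
a=st(); r=R.from_quat(a['tool_rot']).as_matrix(); d=np.array([.583,.0147,a['tcp_pos'][2]])-a['tcp_pos']; print((d@r)/.04)
s=snap('wrist','w8.png')
E
```

```text
tcp_pos: [0.5138, 0.3885, 0.0461]
tcp_pos: [0.5126, 0.388, -0.0188]
force: [-0.9, -0.3, -0.2]
gripper_force: 0.1
tcp_pos: [0.5131, 0.3884, -0.0179]
force: [-0.5, -1.1, 6.9]
finger_gap: 0.267
gripper_force: 59.0
tcp_pos: [0.5108, 0.3879, 0.1617]
force: [1.3, 0.6, -0.4]
finger_gap: 0.273
gripper_force: 58.5
t 35.00 tcp [0.5108 0.3879 0.1617] x [ 0.838  0.545 -0.001] y [ 0.545 -0.838 -0.001] z [-0.001 -0.    -1.   ] F [ 1.3  0.6 -0.4] gap 0.273 gf 58.5 q [0.48 0.59 1.42 0.   1.13 1.47]
[-3.57208320e+00  8.80564744e+00 -1.51891602e-03]
```

View pics/w8.png

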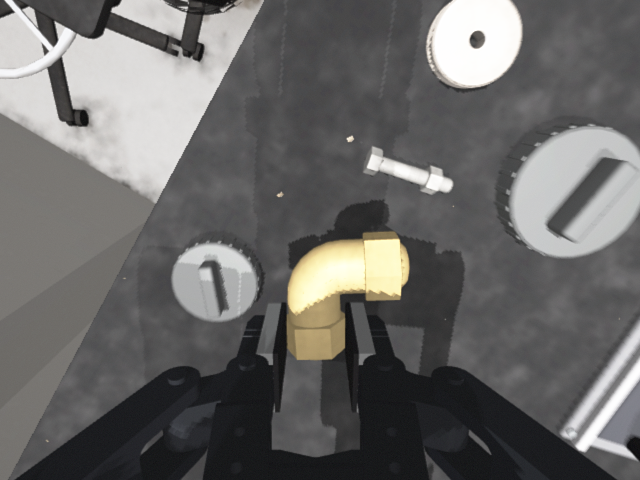

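The elbow is held at its near barrel. I'll carry it over, tilt it 34° so the free barrel points down, and check.

```bash

python3 -m crank '-0.417 0.851 0 0 0 0;-0.417 0.851 0 0 0 0;-0.417 0.851 0 0 0 0;-0.417 0.851 0 0 0 0;-0.417 0.851 0 0 0 0' >/dev/null
python3 -m crank '-0.417 0.851 0 0 0 0;-0.417 0.851 0 0 0 0;-0.417 0.851 0 0 0 0;-0.417 0.851 0 0 0 0;-0.417 0.851 0 0 0 0' |grep tcp
python3 -m crank '0 0 0 0 -0.095 0;0 0 0 0 -0.095 0;0 0 0 0 -0.095 0;0 0 0 0 -0.095 0;0 0 0 0 0 0' |grep -E "tcp|force|gap"
python3 - <<'E'
from h import *
a=st(); r=R.from_quat(a['tool_rot']).as_matrix()
for n in ('scene','side'):
    s=snap(n); P=cloud(s); hsv=cv2.cvtColor(s['image'],cv2.COLOR_RGB2HSV)
    k=(hsv[...,0]>15)&(hsv[...,0]<35)&(hsv[...,1]>60)&(P[...,2]>.08)&(np.hypot(P[...,0]-.583,P[...,1]-.015)<.07); e=P[k]
    print(n,k.sum(),e.min(0) if len(e) else 0,e.max(0) if len(e) else 0, np.round(e.mean(0),3))
im=cv2.cvtColor(s['image'],cv2.COLOR_RGB2BGR)[80:280,200:440]; cv2.imwrite('pics/s3.png',cv2.resize(im,None,fx=2.5,fy=2.5,interpolation=cv2.INTER_CUBIC))
E
```

```text
tcp_pos: [0.5568, 0.0104, 0.1603]
tcp_pos: [0.5579, 0.0138, 0.1552]
force: [0.1, -0.1, -2.2]
finger_gap: 0.273
gripper_force: 58.7
t 36.55 tcp [0.5579 0.0138 0.1552] x [ 0.689  0.453 -0.566] y [ 0.547 -0.837 -0.004] z [-0.475 -0.307 -0.825] F [ 0.1 -0.1 -2.2] gap 0.273 gf 58.7 q [ 0.01  0.77  1.24 -0.31  1.65  1.05]
scene 79 [ 0.55970015 -0.02182755  0.08176852] [0.61356458 0.07560924 0.25797502] [0.581 0.036 0.196]
side 158 [0.55777205 0.01072756 0.16315826] [0.61432612 0.04115094 0.20129782] [0.582 0.03  0.179]
```

View pics/s3.png

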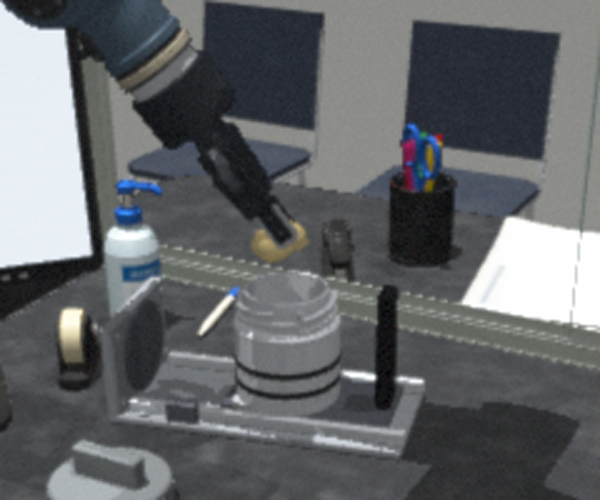

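```bash

python3 -m crank '0.138 0.005 0.231 0 0 0;0.138 0.005 0.231 0 0 0;0.138 0.005 0.231 0 0 0;0.138 0.005 0.231 0 0 0;0 0 0 0 0 0' |grep -E "tcp|force|gap"
python3 -m crank '0 0 0 0 0 0;0 0 0 0 0 0;0 0 0 0 0 0;0 0 0 0 0 0;0 0 0 0 0 0' |grep -E "tcp|force|gap"
```

```text
tcp_pos: [0.554, 0.0093, 0.1162]
force: [0.0, -0.6, -0.9]
finger_gap: 0.269
gripper_force: 58.7
tcp_pos: [0.5557, 0.0097, 0.1179]
force: [0.5, 0.7, -0.5]
finger_gap: 0.272
gripper_force: 58.7
```

```bash

python3 -m crank '0.06 -0.02 0.065 0 0 0;0.06 -0.02 0.065 0 0 0;0 0 0 0 0 0;0 0 0 0 0 0;0 0 0 0 0 0' |grep -E "tcp|force|gap"
python3 -m crank '0 0 0 0 0 0;0 0 0 0 0 0;0 0 0 0 0 0;0 0 0 0 0 0;0 0 0 0 0 0' 0 |grep -E "tcp|force|gap"
python3 -m crank '0 0 -0.6 0 0 0;0 0 -0.6 0 0 0;0 0 -0.6 0 0 0;0 0 -0.6 0 0 0;0 0 -0.3 0 0 0' |grep -E "tcp|force|gap"
python3 -m crank '0 0 0 0 0.095 0;0 0 0 0 0.095 0;0 0 0 0 0.095 0;0 0 0 0 0.095 0;0 0 0 0 0 0' |grep -E "tcp|force|gap"
python3 - <<'E'
from h import *
a=st(); s=snap('wrist'); P=cloud(s); 
Rm,t,K=cam(s); c=Rm@[.583,.0147,.13]+t; u,v=(K@c)[:2]/c[2]; print(u,v)
cv2.imwrite('pics/w9.png',cv2.cvtColor(s['image'],cv2.COLOR_RGB2BGR))
q=P.reshape(-1,3); k=(np.hypot(q[:,0]-.583,q[:,1]-.0147)<.035)&(q[:,2]<.2); print(k.sum(),np.percentile(q[k][:,2],[0,5,20,50,80,95,100]))
E
```

```text
tcp_pos: [0.5555, 0.0115, 0.1106]
force: [-0.0, -0.1, -0.5]
finger_gap: 0.275
gripper_force: 58.7
tcp_pos: [0.5555, 0.0115, 0.1107]
force: [0.6, -0.6, 0.8]
finger_gap: 0.5
gripper_force: 0.0
tcp_pos: [0.6079, 0.0451, 0.2017]
force: [-0.6, -0.4, 0.1]
finger_gap: 0.5
gripper_force: 0.0
tcp_pos: [0.6003, 0.0432, 0.1996]
force: [-1.2, 0.4, -0.7]
finger_gap: 0.498
gripper_force: 0.0
t 39.65 tcp [0.6003 0.0432 0.1996] x [ 0.84   0.542 -0.004] y [ 0.542 -0.84  -0.004] z [-0.005  0.001 -1.   ] F [-1.2  0.4 -0.7] gap 0.498 gf 0.0 q [-0.11  0.5   1.49  0.    1.16  0.88]
337.14799592271896 284.18583006128046
4936 [0.06365199 0.06541063 0.08580081 0.10103174 0.11349779 0.11723525
 0.11999722]
```

View pics/w9.png

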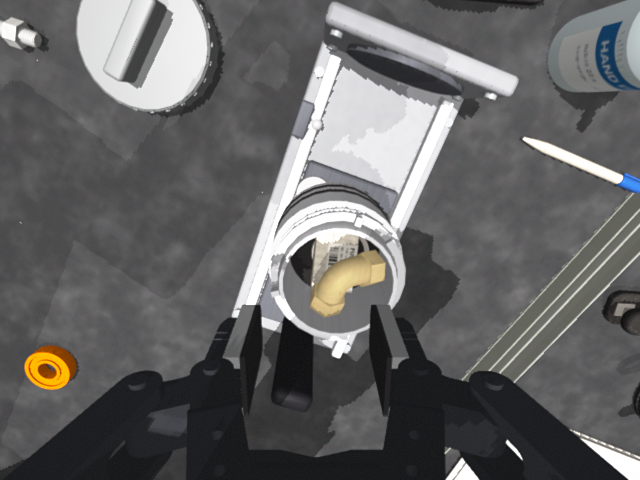

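The wrist view shows the elbow at (345,285) on top of the carton, inside the bore, with its highest point at z=0.120, 10 mm under the rim. All five parts are in. That was my last picture view, so I'll work from numbers now, starting with the cap.

```bash

python3 -m crank '0.644 -0.684 0 0 0 0;0.644 -0.684 0 0 0 0;0.644 -0.684 0 0 0 0;0.644 -0.684 0 0 0 0;0.644 -0.684 0 0 0 0' 0 60 |grep tcp
python3 -m crank '0 0 0.4 0 0 0.089;0 0 0.4 0 0 0.089;0 0 0.4 0 0 0.089;0 0 0.4 0 0 0.089;0 0 0 0 0 0' |grep -E "tcp|force|gap"
python3 - <<'E'
from h import *
a=st(); r=R.from_quat(a['tool_rot']).as_matrix()
for n in ('wrist','scene'):
    s=snap(n); q=cloud(s).reshape(-1,3)
    for nm,lo,hi in (('bar',.049,.06),('lid',.025,.034)):
        k=(q[:,2]>lo)&(q[:,2]<hi)&(np.hypot(q[:,0]-.6345,q[:,1]-.228)<.06)
        if k.sum()<30: continue
        print(n,nm,k.sum(),np.median(q[k][:,2]),[np.round(x,1) for x in cv2.minAreaRect((q[k][:,:2]*1000).astype(np.float32))])
print('closing',np.degrees(np.arctan2(r[1,1],r[0,1])))
E
```

```text
tcp_pos: [0.6411, 0.2318, 0.1995]
tcp_pos: [0.6387, 0.23, 0.1326]
force: [-0.5, 0.2, -0.7]
finger_gap: 0.501
gripper_force: 0.0
t 40.70 tcp [0.6387 0.23   0.1326] x [ 1.     0.018 -0.006] y [ 0.018 -1.     0.002] z [-0.006 -0.002 -1.   ] F [-0.5  0.2 -0.7] gap 0.501 gf 0.0 q [ 0.18  0.67  1.34 -0.    1.13  1.73]
wrist bar 2137 0.05488320305102506 [array([636.2, 226.6]), array([63.5, 15.8]), np.float64(1.4)]
wrist lid 12945 0.028611743119879726 [array([635.7, 226.9]), array([103.5, 103. ]), np.float64(4.5)]
scene bar 282 0.0550117669093716 [array([634.4, 227.6]), array([64.1, 17. ]), np.float64(0.3)]
scene lid 1642 0.029013930609868073 [array([637.1, 231.7]), array([ 95.7, 104.1]), np.float64(51.9)]
closing -88.9410533651963
```

```bash

python3 -m crank '-0.067 0.08 0.6 0 0 0;0 0 0.6 0 0 0;0 0 0.6 0 0 0;0 0 0.6 0 0 0;0 0 0.6 0 0 0' |grep -E "tcp|force"
python3 -m crank '0 0 0.2 0 0 0;0 0 0.1 0 0 0;0 0 0 0 0 0;0 0 0 0 0 0;0 0 0 0 0 0' |grep -E "tcp|force"
python3 -m crank '0 0 0 0 0 0;0 0 0 0 0 0;0 0 0 0 0 0;0 0 0 0 0 0;0 0 0 0 0 0' -1 80 |grep -E "tcp|force|gap"
python3 -m crank '0 0 0 0 0 0;0 0 0 0 0 0;0 0 0 0 0 0;0 0 0 0 0 0;0 0 0 0 0 0' |grep -E "tcp|force|gap"
```

```text
tcp_pos: [0.639, 0.2267, 0.0165]
force: [0.2, -0.5, -0.0]
gripper_force: 0.0
tcp_pos: [0.6383, 0.2265, 0.0054]
force: [-0.0, -0.3, 0.4]
gripper_force: 0.0
tcp_pos: [0.6377, 0.2264, 0.0049]
force: [-1.5, -0.8, 6.4]
finger_gap: 0.165
gripper_force: 80.6
tcp_pos: [0.6377, 0.2264, 0.0049]
force: [-1.2, 0.5, 6.2]
finger_gap: 0.162
gripper_force: 80.6
```

```bash

python3 -m crank '0 0 -0.82 0 0 0;0 0 -0.82 0 0 0;0 0 -0.82 0 0 0;0 0 -0.82 0 0 0;0 0 -0.82 0 0 0' |grep -E "tcp|force|gap"
python3 -m crank '-0.142 0.528 0 0 0 0;-0.142 0.528 0 0 0 0;-0.142 0.528 0 0 0 0;-0.142 0.528 0 0 0 0;-0.142 0.528 0 0 0 0' |grep tcp
python3 -m crank '-0.142 0.528 0 0 0 0;-0.142 0.528 0 0 0 0;-0.142 0.528 0 0 0 0;-0.142 0.528 0 0 0 0;-0.142 0.528 0 0 0 0' |grep tcp
python3 -m crank '0 0 0 0 0 0;0 0 0 0 0 0;0 0 0 0 0 0;0 0 0 0 0 0;0 0 0 0 0 0' |grep -E "tcp|force|gap"
cat > capm.py <<'E'
from h import *
a=st()
for n in ('wrist','scene','side'):
    s=snap(n); P=cloud(s); hsv=cv2.cvtColor(s['image'],cv2.COLOR_RGB2HSV); q=P.reshape(-1,3)
    zc=a['tcp_pos'][2]-.0049; near=np.hypot(q[:,0]-.583,q[:,1]-.0147)<.065
    k=near&(np.abs(q[:,2]-zc-.029)<.0035)
    if k.sum()<50: continue
    h=cv2.convexHull((q[k][:,:2]*1000).astype(np.float32)); e=cv2.minEnclosingCircle(h)
    A=np.c_[q[k],]; c=np.linalg.lstsq(np.c_[q[k][:,:2],np.ones(k.sum())],q[k][:,2],rcond=None)[0]
    print(n,'lid',k.sum(),np.round(e[0],1),round(e[1],1),'z-origin %.4f'%(np.median(q[k][:,2])-.029),'slope',np.round(c[:2],3))
E
python3 capm.py
```

```text
tcp_pos: [0.6361, 0.226, 0.1679]
force: [0.3, 0.5, -2.6]
finger_gap: 0.163
gripper_force: 79.5
tcp_pos: [0.6094, 0.1193, 0.1668]
tcp_pos: [0.5829, 0.0134, 0.1669]
tcp_pos: [0.5841, 0.0149, 0.1679]
force: [-0.8, -0.2, -2.6]
finger_gap: 0.164
gripper_force: 79.6
t 44.80 tcp [0.5841 0.0149 0.1679] x [ 1.     0.018 -0.   ] y [ 0.018 -1.    -0.   ] z [-0.  0. -1.] F [-0.8 -0.2 -2.6] gap 0.164 gf 79.6 q [-0.17  0.51  1.57  0.    1.06  1.39]
wrist lid 25600 [582.3  14.8] 52.3 z-origin 0.1625 slope [-0.006 -0.   ]
scene lid 1505 [580.6  16.5] 52.9 z-origin 0.1631 slope [-0.    -0.003]
side lid 464 [582.1  17.4] 53.0 z-origin 0.1639 slope [ 0.009 -0.019]
```

```bash

python3 -m crank '0.015 0.008 0.32 0 0 0;0 0 0.32 0 0 0;0 0 0.32 0 0 0;0 0 0 0 0 0;0 0 0 0 0 0' |grep -E "tcp|force"
python3 -m crank '0 0 0.04 0 0 0;0 0 0 0 0 0;0 0 0.04 0 0 0;0 0 0 0 0 0;0 0 0 0 0 0' |grep -E "tcp|^force"
python3 -m crank '0 0 0.04 0 0 0;0 0 0 0 0 0;0 0 0.04 0 0 0;0 0 0 0 0 0;0 0 0 0 0 0' |grep -E "tcp|^force"
python3 -m crank '0 0 0.04 0 0 0;0 0 0 0 0 0;0 0 0 0 0 0;0 0 0 0 0 0;0 0 0 0 0 0' |grep -E "tcp|^force"
python3 -m crank '0 0 0.04 0 0 0;0 0 0 0 0 0;0 0 0 0 0 0;0 0 0 0 0 0;0 0 0 0 0 0' |grep -E "tcp|^force"
python3 -c "from h import *;st()"
```

```text
tcp_pos: [0.5842, 0.0138, 0.1286]
force: [-0.6, 0.2, -2.0]
gripper_force: 79.6
tcp_pos: [0.5847, 0.0138, 0.1265]
force: [0.4, -0.4, -2.7]
tcp_pos: [0.5848, 0.0138, 0.1234]
force: [-0.2, 0.5, 0.3]
tcp_pos: [0.585, 0.0138, 0.1232]
force: [-2.5, 0.3, 8.0]
tcp_pos: [0.5856, 0.0138, 0.1231]
force: [-3.2, 1.6, 14.7]
t 47.45 tcp [0.5856 0.0138 0.1231] x [1.    0.017 0.003] y [ 0.017 -1.     0.   ] z [ 0.003 -0.    -1.   ] F [-3.2  1.6 14.7] gap 0.169 gf 82.1 q [-0.17  0.57  1.61  0.    0.96  1.39]
```

```bash
cat > c.py <<'E'
from h import *
a=telemetry.sense(); r=R.from_quat(a['tool_rot']).as_matrix()
print('t%.1f'%a['t'],np.round(a['tcp_pos'],4),'seat+%.1fmm'%((a['tcp_pos'][2]-.1109)*1000),'F',np.round(a['force'],1),'Tz %.2f'%a['ft_torque'][2],'tilt %.3f'%np.arccos(-r[2,2]),'yaw %.1f'%np.degrees(np.arctan2(r[1,1],r[0,1])),'gap %.3f'%a['finger_gap'])
E
python3 c.py
python3 -m crank '0 0 0 0 0 -0.03;0 0 -0.006 0 0 -0.03;0 0 -0.006 0 0 -0.03;0 0 -0.006 0 0 -0.03;0 0 0 0 0 0' >/dev/null; python3 c.py
python3 -m crank '0 0 -0.006 0 0 -0.03;0 0 -0.006 0 0 -0.03;0 0 -0.006 0 0 -0.03;0 0 -0.006 0 0 -0.03;0 0 0 0 0 0' >/dev/null; python3 c.py
```

```text
t47.5 [0.5856 0.0138 0.1231] seat+12.2mm F [-3.2  1.6 14.7] Tz -0.05 tilt 0.003 yaw -89.0 gap 0.169
t48.0 [0.5865 0.0142 0.1241] seat+13.2mm F [-1.8  2.2 14.7] Tz -0.07 tilt 0.005 yaw -78.2 gap 0.164
t48.5 [0.5865 0.0143 0.125 ] seat+14.1mm F [-1.8  2.5 15.2] Tz -0.11 tilt 0.005 yaw -67.4 gap 0.163
```

```bash

python3 -m crank '0 0 -0.006 0 0 -0.03;0 0 -0.006 0 0 -0.03;0 0 -0.006 0 0 -0.03;0 0 0 0 0 0;0 0 0 0 0 0' >/dev/null; python3 c.py
python3 -m crank '0 0 -0.006 0 0 -0.03;0 0 -0.006 0 0 -0.03;0 0 -0.006 0 0 -0.03;0 0 0 0 0 0;0 0 0 0 0 0' >/dev/null; python3 c.py
python3 -m crank '0 0 -0.006 0 0 -0.03;0 0 -0.006 0 0 -0.03;0 0 -0.006 0 0 -0.03;0 0 0 0 0 0;0 0 0 0 0 0' >/dev/null; python3 c.py
```

```text
t49.0 [0.5865 0.0145 0.1257] seat+14.8mm F [-1.4  2.6 14.6] Tz -0.14 tilt 0.005 yaw -59.4 gap 0.168
t49.5 [0.5867 0.0146 0.1263] seat+15.4mm F [-1.6  2.7 14.6] Tz -0.03 tilt 0.006 yaw -51.2 gap 0.169
t50.0 [0.5867 0.0148 0.126 ] seat+15.1mm F [0.3 2.2 7.9] Tz 0.00 tilt 0.005 yaw -43.2 gap 0.165
```

```bash

python3 -m crank '0 0 0 0 0 -0.02;0 0 0.03 0 0 0;0 0 0 0 0 0;0 0 0 0 0 0;0 0 0 0 0 0' >/dev/null; python3 c.py
python3 -m crank '0 0 0.05 0 0 0;0 0 0 0 0 0;0 0 0 0 0 0;0 0 0 0 0 0;0 0 0 0 0 0' >/dev/null; python3 c.py
```

```text
t50.5 [0.5867 0.0147 0.1253] seat+14.4mm F [-1.   2.4 11.2] Tz -0.08 tilt 0.006 yaw -41.4 gap 0.163
t51.0 [0.5869 0.0145 0.1246] seat+13.7mm F [-2.   0.5 17.5] Tz -0.06 tilt 0.006 yaw -41.4 gap 0.166
```

```bash

python3 -m crank '0 -0.02 -0.04 0 0 0;-0.01 -0.02 0 0 0 0;-0.01 -0.02 0 0 0 0;0 -0.02 0 0 0 0;0 0 0 0 0 0' >/dev/null; python3 c.py
python3 -m crank '0 0 0.04 0 0 0;0 0 0 0 0 0;0 0 0 0 0 0;0 0 0 0 0 0;0 0 0 0 0 0' >/dev/null; python3 c.py
python3 capm.py
```

```text
t51.5 [0.5864 0.015  0.1256] seat+14.7mm F [ 2.1 -0.3 10.1] Tz -0.15 tilt 0.011 yaw -41.4 gap 0.164
t52.0 [0.5865 0.0148 0.125 ] seat+14.1mm F [ 1.1 -1.7 16.4] Tz -0.07 tilt 0.011 yaw -41.4 gap 0.164
t 51.95 tcp [0.5865 0.0148 0.125 ] x [0.661 0.75  0.007] y [ 0.75  -0.661  0.009] z [ 0.011 -0.001 -1.   ] F [ 1.1 -1.7 16.4] gap 0.164 gf 82.3 q [-0.17  0.56  1.61  0.    0.96  0.56]
wrist lid 25755 [585.5  13.6] 52.2 z-origin 0.1199 slope [0.004 0.015]
scene lid 1288 [584.3  15.2] 52.8 z-origin 0.1203 slope [0.004 0.011]
side lid 472 [583.8  16.3] 52.9 z-origin 0.1212 slope [ 0.019 -0.009]
```

```bash

python3 -m crank '0 0 -0.02 0 0 0.02;0 0 0 0 0 0;0 0 0 0 0 0;0 0 0 0 0 0;0 0 0 0 0 0' >/dev/null; python3 c.py
python3 -m crank '0 0 0 0 0 0.02;0 0 0 0 0 0;0 0 0 0 0 0;0 0 0 0 0 0;0 0 0 0 0 0' >/dev/null; python3 c.py
python3 -m crank '0 0 0 0 0 0.02;0 0 0 0 0 0;0 0 0 0 0 0;0 0 0 0 0 0;0 0 0 0 0 0' >/dev/null; python3 c.py
```

```text
t52.6 [0.5859 0.0147 0.1253] seat+14.4mm F [ 1.3 -0.6 14.3] Tz 0.24 tilt 0.010 yaw -43.1 gap 0.164
t53.1 [0.5863 0.0152 0.1253] seat+14.4mm F [ 0.9  0.  13.9] Tz 0.54 tilt 0.011 yaw -44.8 gap 0.165
t53.6 [0.5867 0.0139 0.1257] seat+14.8mm F [-0.2 -3.1 15.7] Tz 0.34 tilt 0.012 yaw -46.7 gap 0.164
```

```bash

python3 -m crank '0 0 0 0 0 -0.04;0 0 0 0 0 -0.03;0 0 0 0 0 0;0 0 0 0 0 0;0 0 0 0 0 0' >/dev/null; python3 c.py
python3 -m crank '0 0 0 0 0 -0.03;0 0 0 0 0 0;0 0 0 0 0 0;0 0 0 0 0 0;0 0 0 0 0 0' >/dev/null; python3 c.py
python3 -m crank '0 0 0 0 0 -0.03;0 0 0 0 0 0;0 0 0 0 0 0;0 0 0 0 0 0;0 0 0 0 0 0' >/dev/null; python3 c.py
python3 -m crank '0 0 0 0 0 -0.03;0 0 0 0 0 0;0 0 0 0 0 0;0 0 0 0 0 0;0 0 0 0 0 0' >/dev/null; python3 c.py
```

```text
t54.1 [0.5826 0.0156 0.1218] seat+10.9mm F [ 0.8  1.3 -1.3] Tz 0.04 tilt 0.002 yaw -40.4 gap 0.166
t54.6 [0.5822 0.0151 0.1211] seat+10.2mm F [ 3.2 -0.1 -3.8] Tz -0.05 tilt 0.001 yaw -37.7 gap 0.164
t55.1 [0.5819 0.0151 0.1213] seat+10.4mm F [ 3.  -1.4 -5.3] Tz -0.05 tilt 0.000 yaw -35.0 gap 0.167
t55.6 [0.5819 0.0152 0.1215] seat+10.6mm F [ 3.4 -1.9 -2.7] Tz -0.04 tilt 0.000 yaw -32.3 gap 0.162
```

It dropped in. I'll push down gently to the entry depth.

```bash

python3 -m crank '0.01 0.01 0.03 0 0 0;0 0 0.03 0 0 0;0 0 0 0 0 0;0 0 0 0 0 0;0 0 0 0 0 0' >/dev/null; python3 c.py
python3 -m crank '0 0 0.03 0 0 0;0 0 0.03 0 0 0;0 0 0 0 0 0;0 0 0 0 0 0;0 0 0 0 0 0' >/dev/null; python3 c.py
python3 -m crank '0 0 0.03 0 0 0;0 0 0 0 0 0;0 0 0 0 0 0;0 0 0 0 0 0;0 0 0 0 0 0' >/dev/null; python3 c.py
```

```text
t56.1 [0.582  0.0157 0.1189] seat+8.0mm F [ 2.1  0.2 -2.1] Tz -0.00 tilt 0.001 yaw -32.3 gap 0.168
t56.6 [0.5821 0.0154 0.1164] seat+5.5mm F [ 1.   0.6 -2.8] Tz -0.01 tilt 0.001 yaw -32.3 gap 0.166
t57.1 [0.5821 0.0154 0.1163] seat+5.4mm F [-0.8  0.3  5.4] Tz -0.03 tilt 0.000 yaw -32.3 gap 0.165
```

```bash

python3 -m crank '0 0 0.01 0 0 0.05;0 0 0.01 0 0 0.05;0 0 0.01 0 0 0.05;0 0 0.01 0 0 0.05;0 0 0 0 0 0' >/dev/null; python3 c.py
python3 -m crank '0 0 0.01 0 0 0.05;0 0 0.01 0 0 0.05;0 0 0.01 0 0 0.05;0 0 0.01 0 0 0.05;0 0 0 0 0 0' >/dev/null; python3 c.py
```

```text
t57.6 [0.5836 0.015  0.1161] seat+5.2mm F [-1.2 -0.4 10.9] Tz -0.23 tilt 0.004 yaw -50.4 gap 0.163
t58.1 [0.5832 0.0152 0.1145] seat+3.6mm F [-2.3 -1.  11.3] Tz -0.24 tilt 0.003 yaw -68.4 gap 0.165
```

```bash

python3 -m crank '0 0 0.01 0 0 0.05;0 0 0.01 0 0 0.05;0 0 0.01 0 0 0.05;0 0 0.01 0 0 0.05;0 0 0 0 0 0' >/dev/null; python3 c.py
python3 -m crank '0 0 0.01 0 0 0.04;0 0 0.01 0 0 0.04;0 0 0.01 0 0 0.04;0 0 0 0 0 0;0 0 0 0 0 0' >/dev/null; python3 c.py
python3 -m crank '0 0 0.01 0 0 0.04;0 0 0.01 0 0 0.04;0 0 0 0 0 0;0 0 0 0 0 0;0 0 0 0 0 0' >/dev/null; python3 c.py
```

```text
t58.6 [0.5837 0.0151 0.1129] seat+2.0mm F [-0.7 -0.5  9.8] Tz -0.23 tilt 0.004 yaw -86.4 gap 0.167
t59.1 [0.5842 0.0148 0.1119] seat+1.0mm F [-0.4 -0.2 12.5] Tz -0.17 tilt 0.005 yaw -97.1 gap 0.164
t59.6 [0.5844 0.0148 0.1113] seat+0.4mm F [ 0.3 -1.  12.4] Tz -0.18 tilt 0.005 yaw -104.4 gap 0.167
```

```bash

python3 -m crank '0 0 0.01 0 0 0.04;0 0 0.01 0 0 0.04;0 0 0 0 0 0;0 0 0 0 0 0;0 0 0 0 0 0' >/dev/null; python3 c.py
python3 -m crank '0 0 0.01 0 0 0.04;0 0 0 0 0 0.04;0 0 0 0 0 0;0 0 0 0 0 0;0 0 0 0 0 0' >/dev/null; python3 c.py
python3 -m crank '0 0 0 0 0 0.04;0 0 0 0 0 0.04;0 0 0 0 0 0;0 0 0 0 0 0;0 0 0 0 0 0' >/dev/null; python3 c.py
```

```text
t60.1 [0.5846 0.0145 0.1108] seat+-0.1mm F [ 1.2 -0.6 13.4] Tz -0.01 tilt 0.006 yaw -111.5 gap 0.165
t60.6 [0.5854 0.0141 0.1108] seat+-0.1mm F [ 0.4 -1.9 14.7] Tz 0.03 tilt 0.008 yaw -118.7 gap 0.168
t61.1 [0.5851 0.0139 0.1108] seat+-0.1mm F [-0.3 -2.8 15.8] Tz 0.51 tilt 0.008 yaw -125.7 gap 0.162
```

The cap is home: z has stopped falling, the seat is at −0.1 mm and the torque is rising. I'll release and verify.

```bash

python3 -m crank '0 0 -0.04 0 0 -0.03;0 0 -0.02 0 0 0;0 0 0 0 0 0;0 0 0 0 0 0;0 0 0 0 0 0' >/dev/null; python3 c.py
python3 -m crank '0 0 0 0 0 0;0 0 0 0 0 0;0 0 0 0 0 0;0 0 0 0 0 0;0 0 0 0 0 0' 0 >/dev/null; python3 c.py
python3 -m crank '0 0 -0.6 0 0 0;0 0 -0.6 0 0 0;0 0 -0.6 0 0 0;0 0 -0.6 0 0 0;0 0 0 0 0 0' >/dev/null; python3 c.py
python3 - <<'E'
from h import *
for n in ('wrist','scene','side'):
    s=snap(n); q=cloud(s).reshape(-1,3)
    k=(np.hypot(q[:,0]-.583,q[:,1]-.0147)<.065)&(np.abs(q[:,2]-.135)<.005)
    if k.sum()>50:
        e=cv2.minEnclosingCircle((q[k][:,:2]*1000).astype(np.float32)); c=np.linalg.lstsq(np.c_[q[k][:,:2],np.ones(k.sum())],q[k][:,2],rcond=None)[0]
        print(n,'lid z %.4f (want .135)'%np.median(q[k][:,2]),np.round(e[0],1),round(e[1],1),np.round(c[:2],3))
    k=(np.hypot(q[:,0]-.489,q[:,1]+.0045)<.03)&(q[:,2]>.13)&(q[:,2]<.145)
    if k.sum()>20: print(n,'handle',[np.round(x,1) for x in cv2.minAreaRect((q[k][:,:2]*1000).astype(np.float32))])
a=st(); r=R.from_quat(a['tool_rot']).as_matrix(); d=np.array([.4885,-.0047,0])-a['tcp_pos']; d[2]=0
r2=r@R.from_euler('z',-48,degrees=True).as_matrix(); print('after turn: y dir',r2[:,1],'shift units',d@r2/.04)
E
```

```text
t61.6 [0.5841 0.0144 0.1108] seat+-0.1mm F [ 2.7 -3.2  7. ] Tz 0.05 tilt 0.004 yaw -123.2 gap 0.167
t62.1 [0.5817 0.0157 0.1094] seat+-1.5mm F [-0.8 -1.1  0.5] Tz -0.04 tilt 0.001 yaw -123.2 gap 0.500
t62.6 [0.5847 0.0152 0.2092] seat+98.3mm F [-0.5  0.4 -0.4] Tz 0.06 tilt 0.007 yaw -123.2 gap 0.500
wrist lid z 0.1345 (want .135) [582.9  15.6] 52.7 [-0.003  0.001]
wrist handle [array([492.7, -13. ]), array([16.6, 17.9]), np.float64(6.2)]
scene lid z 0.1350 (want .135) [581.3  17.1] 53.2 [ 0.    -0.002]
scene handle [array([490.1,  -5.4]), array([15.8, 28.6]), np.float64(13.2)]
side lid z 0.1358 (want .135) [581.8  18.7] 53.4 [ 0.012 -0.025]
side handle [array([489. ,  -4.2]), array([13.8, 27.2]), np.float64(10.6)]
t 62.75 tcp [0.5814 0.0156 0.2049] x [ 0.837 -0.548 -0.002] y [-0.548 -0.837  0.001] z [-0.002  0.    -1.   ] F [-0.6  0.4 -0. ] gap 0.498 gf 0.0 q [-0.17  0.46  1.54  0.    1.15  1.99]
after turn: y dir [ 2.55300785e-01 -9.66861350e-01 -7.98796845e-04] shift units [-2.37559465 -0.10164516  0.00395669]
```

```bash

python3 -m crank '0 0 0 0 0 -0.0833;0 0 0 0 0 -0.0833;0 0 0 0 0 -0.0833;0 0 0 0 0 -0.0833;0 0 0 0 0 -0.0833' >/dev/null
python3 -m crank '0 0 0 0 0 -0.0833;-0.59 0 0 0 0 0;-0.59 0 0 0 0 0;-0.59 0 0 0 0 0;-0.59 0.02 0 0 0 0' 0.2 30 >/dev/null
python3 -m crank '0 0 0 0 0 0;0 0 0 0 0 0;0 0 0 0 0 0;0 0 0 0 0 0;0 0 0 0 0 0' >/dev/null
python3 - <<'E'
from h import *
a=st(); r=R.from_quat(a['tool_rot']).as_matrix(); d=np.array([.4893,-.0045,0])-a['tcp_pos']; d[2]=0; print(d@r/.04)
E
```

```text
t 64.25 tcp [ 0.4907 -0.0045  0.2056] x [0.979 0.204 0.   ] y [ 0.204 -0.979 -0.   ] z [ 0.  0. -1.] F [-0.  -0.  -1.3] gap 0.605 gf 0.0 q [-0.24  0.34  1.75  0.    1.05  1.13]
[-3.41615349e-02 -7.74570875e-03 -4.70071700e-06]
```

```bash

python3 -m crank '-0.03 0 0.6 0 0 0;0 0 0.6 0 0 0;0 0 0.6 0 0 0;0 0 0.6 0 0 0;0 0 0.6 0 0 0' >/dev/null; python3 c.py
python3 -m crank '0 0 0 0 0 0;0 0 0 0 0 0;0 0 0 0 0 0;0 0 0 0 0 0;0 0 0 0 0 0' -1 30 >/dev/null; python3 c.py
```

```text
t64.8 [ 0.4896 -0.0048  0.0849] seat+-26.0mm F [ 0.5 -1.   0. ] Tz -0.01 tilt 0.001 yaw -78.2 gap 0.601
t65.2 [ 0.489  -0.0071  0.0848] seat+-26.1mm F [  1.4  -9.8 -19.8] Tz 0.24 tilt 0.004 yaw -78.1 gap 0.344
```

```bash

python3 -m crank '0.15 0.01 -0.02 0 0 0;0.15 0.01 -0.02 0 0 0;0.15 0.01 0 0 0 0;0.15 0 0 0 0 0;0.15 0 0 0 0 0' >/dev/null; python3 c.py
python3 -m crank '0.15 0 0 0 0 0;0.15 0 0 0 0 0;0.15 0 0 0 0 0;0.15 0 0 0 0 0;0.15 0 0 0 0 0' >/dev/null; python3 c.py
python3 -m crank '0.12 0 0 0 0 0;0.12 0 0 0 0 0;0.12 0 0 0 0 0;0.1 0 0 0 0 0;0 0 0 0 0 0' >/dev/null; python3 c.py
```

```text
t65.8 [ 0.5142 -0.0012  0.0849] seat+-26.0mm F [ -2.5  -7.9 -20.7] Tz 0.29 tilt 0.011 yaw -78.1 gap 0.342
t66.2 [0.5408 0.0049 0.0849] seat+-26.0mm F [ -6.8  -7.5 -14.9] Tz 0.25 tilt 0.016 yaw -78.0 gap 0.338
t66.8 [0.5572 0.0087 0.085 ] seat+-25.9mm F [-10.8  -9.1  -9.6] Tz 0.18 tilt 0.019 yaw -78.0 gap 0.339
```

```bash

python3 -m crank '0.08 0 0 0 0 0;0.08 0 0 0 0 0;0.08 0 0 0 0 0;0 0 0 0 0 0;0 0 0 0 0 0' >/dev/null; python3 c.py
python3 -m crank '0.05 0 0 0 0 0;0.05 0 0 0 0 0;0.05 0 0 0 0 0;0 0 0 0 0 0;0 0 0 0 0 0' >/dev/null; python3 c.py
```

```text
t67.2 [0.5576 0.009  0.0849] seat+-26.0mm F [-24.6 -15.    1.9] Tz 0.24 tilt 0.038 yaw -77.9 gap 0.339
t67.8 [0.5592 0.0094 0.0848] seat+-26.1mm F [-31.4 -19.3   7.8] Tz 0.27 tilt 0.047 yaw -77.8 gap 0.344
```

```bash
cat > lid.py <<'E'
from h import *
for n,o in (('scene',(581.3,17.1)),('side',(581.8,18.7)),('wrist',(582.9,15.6))):
    s=snap(n); q=cloud(s).reshape(-1,3)
    k=(np.hypot(q[:,0]-.656,q[:,1]-.030)<.075)&(np.abs(q[:,2]-.135)<.005)&(q[:,0]>.59)
    if k.sum()>50:
        e=cv2.minEnclosingCircle((q[k][:,:2]*1000).astype(np.float32)); d=np.array(e[0])-o
        print(n,'lid z %.4f'%np.median(q[k][:,2]),k.sum(),np.round(e[0],1),round(e[1],1),'travel',np.round(np.hypot(*d),1))
    k=(np.hypot(q[:,0]-.656,q[:,1]-.030)<.05)&(np.abs(q[:,2]-.1615)<.006)
    if k.sum()>20: print(n,'bar',k.sum(),[np.round(x,1) for x in cv2.minAreaRect((q[k][:,:2]*1000).astype(np.float32))])
E
python3 lid.py; python3 c.py
```

```text
scene lid z 0.1351 1856 [651.1  32.9] 53.1 travel 71.5
scene bar 330 [array([651.7,  33.1]), array([19.1, 64.2]), np.float64(57.6)]
side lid z 0.1360 565 [653.1  34.4] 53.3 travel 73.1
side bar 105 [array([651.7,  34.4]), array([17.1, 62.9]), np.float64(59.9)]
wrist lid z 0.1344 56184 [651.9  31.6] 52.5 travel 70.9
wrist bar 16289 [array([649.6,  33.9]), array([16.2, 57.2]), np.float64(56.7)]
t67.9 [0.5591 0.0094 0.0848] seat+-26.1mm F [-31.7 -18.    7.3] Tz 0.22 tilt 0.047 yaw -77.8 gap 0.342
```

Travel so far is 72 mm and there is a hard resistance. I'll check the gap to the dock panel from the depth data.

```bash
python3 - <<'E'
from h import *
th=np.radians(12.4); u=np.array([np.cos(th),np.sin(th)]); w=np.array([-u[1],u[0]])
for n in ('scene','side','wrist'):
    q=cloud(load(n)).reshape(-1,3); q=q[np.isfinite(q[:,0])]
    d=q[:,:2]-np.array([.583,.0147]); S=d@u*1000; L=d@w*1000
    for l0 in (-30,-10,10,30):
        out=[]
        for s0 in range(96,200,4):
            k=(np.abs(S-s0)<2)&(np.abs(L-l0)<10)&(q[:,2]<.2)
            out.append('%d-%d'%(1000*np.percentile(q[k][:,2],5),1000*np.percentile(q[k][:,2],95)) if k.sum()>3 else '.')
        print(n,l0,' '.join(out))
E
```

```text
scene -30 133-137 133-137 132-137 132-136 19-135 17-132 18-24 17-23 10-21 . . . 81-91 96-101 97-102 97-102 0-98 -2-2 -2-3 -1-3 -4-3 -3-3 -2-2 -4-4 -2-2 -1-4
scene -10 133-162 131-137 132-138 132-137 132-137 23-136 18-135 17-23 7-22 . . . 94-101 96-102 98-103 96-102 -1-99 -1-2 0-4 -1-2 -2-2 -1-3 -1-4 -2-5 -1-3 -4-3
scene 10 133-137 132-138 133-138 132-137 133-137 24-137 20-135 17-124 5-21 . . 89-95 94-100 95-101 96-102 97-102 0-99 -2-3 -2-2 -2-2 -2-156 -2-193 -1-194 -1-197 -1-195 -1-197
scene 30 132-136 33-137 23-136 26-136 25-135 19-134 18-130 13-23 7-20 7-12 8-11 71-89 81-95 97-102 97-102 96-102 -1-97 -2-3 -3-2 -4-3 -1-3 -4-2 -3-2 -2-3 -3-3 -2-153
side -30 -924--916 -922--912 -923-136 -921-135 -921-135 -924-135 -922--909 -921--916 -926--914 -922--917 -923--915 -920-68 -919-82 -920-100 -924-102 -920-102 -922--152 -922--916 -923--916 -921--917 -922--916 -923--916 -919--918 -925--913 -924--913 -924--916
side -10 -921-162 -923-137 -924-136 -921-135 -919-137 -923-137 -923-136 . -923--913 -918--915 -923-12 -920-82 8-96 -920-100 -919-102 -922-101 -922-100 -919--912 -919--914 -920--914 -924--914 -920--100 -920--204 -922--915 -920--914 -925--274
side 10 -924-136 -920-136 -923-136 -920-136 -920-136 -919-136 -923-136 -921-23 -922-21 -924--915 -923-12 -911-87 -913-98 -924-99 -922-101 -923-102 -923-100 -923--912 -920--914 -921--914 -920--916 -920-190 -912-195 -918-197 -918-195 -916-196
side 30 -459-137 43-136 30-136 -21-135 -399-135 21-135 -925-124 -918-23 -920-20 -919--914 -917--174 -913-83 -732-92 -919-99 -922-102 -920-100 -922-101 -925--916 -919--913 -921--912 -919--228 -920-2 -923-1 -919-1 -919-2 -918-144
wrist -30 . . . . . . . . . . . . . . . . . . . . . . . . . .
wrist -10 . . . . . . . . . . . . . . . . . . . . . . . . . .
wrist 10 . . . . . . . . . . . . . . . . . . . . . . . . . .
wrist 30 . . . . . . . . . . . . . . . . . . . . . . . . . .
```

```bash

python3 -m crank '-0.15 0 0 0 0 0;-0.15 0 0 0 0 0;-0.1 0 0 0 0 0;-0.1 0 0 0 0 0;0 0 0 0 0 0' >/dev/null; python3 c.py
python3 -m crank '-0.05 0 0 0 0 0;-0.05 0 0 0 0 0;0 0 0 0 0 0;0 0 0 0 0 0;0 0 0 0 0 0' >/dev/null; python3 c.py
python3 -m crank '-0.05 0 0 0 0 0;0 0 0 0 0 0;0 0 0 0 0 0;0 0 0 0 0 0;0 0 0 0 0 0' >/dev/null; python3 c.py; python3 lid.py
```

```text
t68.4 [0.56   0.0092 0.0852] seat+-25.7mm F [  2.3  -1.3 -25.6] Tz 0.19 tilt 0.004 yaw -78.2 gap 0.343
t68.9 [0.5574 0.0086 0.0853] seat+-25.6mm F [  3.6  -0.7 -26.9] Tz 0.19 tilt 0.002 yaw -78.2 gap 0.340
t69.4 [0.5557 0.0082 0.0853] seat+-25.6mm F [  3.5  -0.7 -25.8] Tz 0.11 tilt 0.001 yaw -78.2 gap 0.344
scene lid z 0.1351 1840 [646.2  31.7] 54.1 travel 66.6
scene bar 320 [array([646.,  32.]), array([17.8, 64.8]), np.float64(56.0)]
side lid z 0.1358 568 [646.   34.1] 54.1 travel 66.0
side bar 110 [array([646.8,  32.9]), array([17.1, 62.8]), np.float64(58.1)]
wrist lid z 0.1345 53940 [647.3  30.3] 52.6 travel 66.1
wrist bar 14857 [array([644.1,  32.7]), array([16.3, 56.3]), np.float64(56.7)]
```

It moved back at 3.5 N, so the catch isn't past yet: something blocked it at 0.072. I'll check what stands near the tool above the track.

```bash
python3 - <<'E'
from h import *
a=telemetry.sense(); r=R.from_quat(a['tool_rot']).as_matrix()
for n in ('scene','side'):
    q=cloud(load(n)).reshape(-1,3); q=q[np.isfinite(q[:,0])]
    T=(q-a['tcp_pos'])@r
    k=(T[:,0]>.03)&(T[:,0]<.3)&(np.abs(T[:,1])<.2)&(q[:,2]>.165)&(q[:,2]<.7)
    e=q[k]; print(n,k.sum())
    for z in np.arange(.165,.6,.04):
        f=e[(e[:,2]>=z)&(e[:,2]<z+.04)]
        if len(f): print(' z%.2f'%z,len(f),'x %.3f-%.3f y %.3f-%.3f'%(f[:,0].min(),f[:,0].max(),f[:,1].min(),f[:,1].max()))
    # low obstacles near track end
    th=np.radians(12.4); u=np.array([np.cos(th),np.sin(th)]); w=np.array([-u[1],u[0]]); d=q[:,:2]-np.array([.583,.0147]); S=d@u*1000; L=d@w*1000
    for l0 in range(-80,90,10):
        k=(S>100)&(S<142)&(np.abs(L-l0)<5)&(q[:,2]<.128)&(q[:,2]>0.003)
        print(l0,[('%d:%d'%(s0,1000*np.median(q[k&(np.abs(S-s0)<2.5)][:,2]))) for s0 in range(103,142,5) if (k&(np.abs(S-s0)<2.5)).sum()>2])
E
```

```text
scene 10733
 z0.17 835 x 0.625-0.835 y 0.019-0.142
 z0.21 906 x 0.759-0.836 y 0.052-0.136
 z0.25 1145 x 0.581-0.837 y -0.001-0.134
 z0.29 1270 x 0.581-0.838 y -0.003-0.128
 z0.33 1302 x 0.580-0.840 y 0.001-0.123
 z0.37 1484 x 0.574-0.840 y -0.003-0.117
 z0.41 2225 x 0.574-0.842 y -0.008-0.113
 z0.45 1566 x 0.575-0.845 y 0.028-0.108
-80 []
-70 []
-60 ['108:11', '113:9', '118:8', '123:11', '128:14']
-50 ['103:21', '108:22', '113:21', '118:21', '123:21', '128:22']
-40 ['103:19', '108:21', '113:20', '118:19', '123:12', '128:15']
-30 ['108:20', '113:19', '118:19', '123:12', '128:11']
-20 ['108:61', '113:20', '118:22', '123:11', '128:10']
-10 ['113:46', '118:22', '123:10', '128:10']
0 ['113:59', '118:22', '123:11', '128:10']
10 ['113:55', '118:22', '123:11', '128:10']
20 ['108:59', '113:78', '118:20', '123:11', '128:9']
30 ['103:65', '108:71', '113:22', '118:20', '123:11', '128:9', '133:9']
40 ['103:45', '108:21', '113:20', '118:20', '123:12', '128:8', '133:9', '138:11']
50 ['103:22', '108:21', '113:21', '118:23', '123:21', '128:20', '133:21', '138:17']
60 ['103:10', '108:11', '113:11', '1
[... 264 characters left out ...]

 z0.29 946 x 0.581-0.839 y 0.010-0.128
 z0.33 972 x 0.580-0.840 y 0.022-0.122
 z0.37 1054 x 0.575-0.841 y 0.028-0.117
 z0.41 1190 x 0.575-0.842 y 0.035-0.114
 z0.45 517 x 0.576-0.843 y 0.034-0.108
-80 []
-70 []
-60 []
-50 []
-40 []
-30 []
-20 ['138:11']
-10 ['133:9', '138:12']
0 ['138:11']
10 ['118:22', '133:11', '138:11']
20 ['108:80', '113:48', '118:21', '133:10', '138:11']
30 ['103:64', '108:84', '113:117', '118:22']
40 ['103:79', '108:26', '113:23', '118:21', '138:53']
50 ['108:18', '113:21', '118:18', '123:17', '128:22', '133:17', '138:21']
60 ['103:14', '108:10', '113:12', '118:12', '123:13', '128:13', '133:12', '138:11']
70 ['103:4', '108:9', '113:6', '118:6', '123:9', '133:6']
80 []
```

```bash

python3 -m crank '-0.05 0 0 0 0 0;0 0 0 0 0 0;0 0 0 0 0 0;0 0 0 0 0 0;0 0 0 0 0 0' >/dev/null; python3 c.py
python3 -m crank '-0.05 0 0 0 0 0;0 0 0 0 0 0;0 0 0 0 0 0;0 0 0 0 0 0;0 0 0 0 0 0' >/dev/null; python3 c.py
python3 -m crank '-0.05 0 0 0 0 0;0 0 0 0 0 0;0 0 0 0 0 0;0 0 0 0 0 0;0 0 0 0 0 0' >/dev/null; python3 c.py
```

```text
t70.0 [0.5541 0.0078 0.0853] seat+-25.6mm F [  4.6  -1.4 -26.6] Tz 0.22 tilt 0.001 yaw -78.2 gap 0.344
t70.5 [0.5537 0.0076 0.0854] seat+-25.5mm F [  6.9   0.1 -29.1] Tz 0.17 tilt 0.003 yaw -78.2 gap 0.342
t71.0 [0.5529 0.0074 0.0856] seat+-25.3mm F [  9.1   2.6 -29.1] Tz 0.16 tilt 0.005 yaw -78.2 gap 0.343
```

The force rises again at 66 mm of travel, so the carriage is held there, and the hard stop was 6.5 mm further on. That matches the 0.074 catch point and the 0.080 stop with a start offset of about 8 mm. So the catch has clicked, and the earlier hard stop was home. I'll push back to the stop, unload and let go.

```bash

python3 -m crank '0.1 0 0.03 0 0 0;0.1 0 0.03 0 0 0;0.1 0 0.03 0 0 0;0.1 0 0.03 0 0 0;0 0 0 0 0 0' >/dev/null; python3 c.py
python3 -m crank '0.1 0 0 0 0 0;0.1 0 0 0 0 0;0.05 0 0 0 0 0;0 0 0 0 0 0;0 0 0 0 0 0' >/dev/null; python3 c.py; python3 lid.py
```

```text
t71.5 [0.5605 0.0093 0.0853] seat+-25.6mm F [-16.3  -5.8  13.5] Tz 0.05 tilt 0.010 yaw -78.1 gap 0.343
t72.0 [0.5644 0.0103 0.0841] seat+-26.8mm F [-22.6 -10.5  12.8] Tz 0.03 tilt 0.022 yaw -78.1 gap 0.340
scene lid z 0.1350 1867 [651.2  32.8] 53.8 travel 71.6
scene bar 331 [array([651.5,  33. ]), array([18.7, 64.2]), np.float64(56.0)]
side lid z 0.1358 561 [650.8  34.9] 53.1 travel 70.9
side bar 111 [array([651.2,  33.9]), array([17., 66.]), np.float64(55.7)]
wrist lid z 0.1344 57856 [652.5  31.7] 52.5 travel 71.4
wrist bar 17293 [array([651.7,  32.4]), array([16.2, 62.1]), np.float64(56.7)]
```

```bash

python3 -m crank '-0.12 0 0 0 0 0;-0.12 0 0 0 0 0;-0.12 0 0 0 0 0;-0.12 0 0 0 0 0;-0.12 0 0 0 0 0' >/dev/null; python3 c.py
python3 -m crank '-0.05 0 0 0 0 0;-0.05 0 0 0 0 0;0 0 0 0 0 0;0 0 0 0 0 0;0 0 0 0 0 0' >/dev/null; python3 c.py
python3 -m crank '-0.05 0 0 0 0 0;-0.05 0 0 0 0 0;0 0 0 0 0 0;0 0 0 0 0 0;0 0 0 0 0 0' >/dev/null; python3 c.py
python3 -m crank '-0.05 0 0 0 0 0;-0.05 0 0 0 0 0;0 0 0 0 0 0;0 0 0 0 0 0;0 0 0 0 0 0' >/dev/null; python3 c.py; python3 lid.py
```

```text
t72.7 [0.5578 0.0083 0.0844] seat+-26.5mm F [ 10.4   8.7 -10.4] Tz 0.18 tilt 0.013 yaw -78.3 gap 0.342
t73.2 [0.5539 0.0074 0.0843] seat+-26.6mm F [ 6.6  5.3 -5.9] Tz 0.18 tilt 0.012 yaw -78.3 gap 0.341
t73.7 [0.5492 0.0064 0.0843] seat+-26.6mm F [ 4.   5.1 -4.4] Tz 0.15 tilt 0.011 yaw -78.3 gap 0.343
t74.2 [0.5443 0.0053 0.0843] seat+-26.6mm F [ 3.8  4.9 -1.8] Tz 0.13 tilt 0.009 yaw -78.3 gap 0.344
scene lid z 0.1351 1662 [629.4  28.2] 53.6 travel 49.3
scene bar 290 [array([631.6,  27.5]), array([17.9, 60.2]), np.float64(57.1)]
side lid z 0.1360 498 [630.7  29.4] 52.9 travel 50.0
side bar 93 [array([631.7,  28.6]), array([16.2, 59.2]), np.float64(56.5)]
wrist lid z 0.1344 52943 [631.4  26.7] 52.5 travel 49.8
wrist bar 15523 [array([631. ,  27.1]), array([16.2, 59.5]), np.float64(56.8)]
```

The carriage slid back through the catch, and the pads slipped along the handle, so the lid position is the true measure. I'll map the push force against lid travel on a slow forward push.

```bash
cat > w.py <<'E'
from h import *
a=telemetry.sense(); s=snap('wrist'); q=cloud(s).reshape(-1,3)
k=(np.abs(q[:,2]-.1345)<.003)&(q[:,0]>.56)&(q[:,0]<.72)&(np.abs(q[:,1]-.03)<.07)
e=cv2.minEnclosingCircle((q[k][:,:2]*1000).astype(np.float32)); d=np.array(e[0])-(582.9,15.6)
print('lid travel %.1f r%.1f'%(np.hypot(*d),e[1]),'F along %.1f'%(-a['force'][:2]@[.977,.214]),'lat %.1f Fz %.1f'%(a['force'][:2]@[-.214,.977],a['force'][2]),np.round(a['tcp_pos'],4),'gap %.3f'%a['finger_gap'])
E
python3 -m crank '0.05 0 0 0 0 0;0.05 0 0 0 0 0;0.05 0 0 0 0 0;0 0 0 0 0 0;0 0 0 0 0 0' >/dev/null; python3 w.py
python3 -m crank '0.05 0 0 0 0 0;0.05 0 0 0 0 0;0 0 0 0 0 0;0 0 0 0 0 0;0 0 0 0 0 0' >/dev/null; python3 w.py
python3 -m crank '0.05 0 0 0 0 0;0.05 0 0 0 0 0;0 0 0 0 0 0;0 0 0 0 0 0;0 0 0 0 0 0' >/dev/null; python3 w.py
python3 -m crank '0.05 0 0 0 0 0;0.05 0 0 0 0 0;0 0 0 0 0 0;0 0 0 0 0 0;0 0 0 0 0 0' >/dev/null; python3 w.py
python3 -m crank '0.05 0 0 0 0 0;0.05 0 0 0 0 0;0 0 0 0 0 0;0 0 0 0 0 0;0 0 0 0 0 0' >/dev/null; python3 w.py
python3 -m crank '0.05 0 0 0 0 0;0.05 0 0 0 0 0;0 0 0 0 0 0;0 0 0 0 0 0;0 0 0 0 0 0' >/dev/null; python3 w.py
python3 -m crank '0.05 0 0 0 0 0;0.05 0 0 0 0 0;0 0 0 0 0 0;0 0 0 0 0 0;0 0 0 0 0 0' >/dev/null; python3 w.py
```

```text
lid travel 29.6 r62.9 F along 6.8 lat 0.6 Fz 10.1 [0.5442 0.0054 0.0842] gap 0.343
lid travel 29.1 r66.1 F along 5.5 lat 1.4 Fz 8.8 [0.5482 0.0063 0.0842] gap 0.336
lid travel 34.1 r66.1 F along 4.3 lat 1.9 Fz 7.8 [0.553  0.0074 0.0842] gap 0.342
lid travel 37.4 r66.8 F along 2.8 lat 2.0 Fz 6.9 [0.5576 0.0084 0.0842] gap 0.341
lid travel 39.2 r68.3 F along 3.1 lat 3.1 Fz 8.1 [0.5613 0.0092 0.0842] gap 0.343
lid travel 41.1 r69.7 F along 2.8 lat 2.7 Fz 7.2 [0.565  0.0101 0.0842] gap 0.339
lid travel 41.1 r69.7 F along 11.3 lat 0.5 Fz 12.9 [0.5647 0.0101 0.0841] gap 0.338
```

The force was higher up to about 56 mm of lid travel, low after that, and hard at about 71.5 mm. So there is an 8 mm start offset: the stop is joint 0.080 and the catch has been passed. I'll press to the stop, unload, open and lift.

```bash

python3 -m crank '0.08 0 0.02 0 0 0;0.08 0 0 0 0 0;0.08 0 0 0 0 0;0 0 0 0 0 0;0 0 0 0 0 0' >/dev/null; python3 c.py; python3 lid.py
python3 -m crank '-0.1 0 0 0 0 0;-0.1 0 0 0 0 0;-0.1 0 0 0 0 0;-0.06 0 0 0 0 0;0 0 0 0 0 0' >/dev/null; python3 c.py; python3 lid.py
```

```text
t78.7 [0.5678 0.011  0.0826] seat+-28.3mm F [-21.6  -6.9  18.3] Tz -0.04 tilt 0.023 yaw -78.1 gap 0.339
scene lid z 0.1350 1856 [650.7  32.7] 53.8 travel 71.1
scene bar 325 [array([651. ,  33.4]), array([18.1, 64. ]), np.float64(55.9)]
side lid z 0.1358 563 [651.3  33.6] 53.3 travel 71.0
side bar 110 [array([652.3,  33.6]), array([16.5, 64.6]), np.float64(56.7)]
wrist lid z 0.1344 60609 [652.6  31.6] 52.4 travel 71.5
wrist bar 18796 [array([652.3,  32. ]), array([16.2, 64.2]), np.float64(56.8)]
t79.3 [0.567  0.0105 0.0828] seat+-28.1mm F [0.8 5.2 2.2] Tz 0.16 tilt 0.005 yaw -78.3 gap 0.345
scene lid z 0.1350 1856 [649.2  33.4] 53.6 travel 69.8
scene bar 326 [array([648.9,  32.7]), array([19. , 64.1]), np.float64(55.4)]
side lid z 0.1359 563 [648.   34.4] 53.2 travel 68.0
side bar 109 [array([648.2,  34.1]), array([16.4, 64.4]), np.float64(57.2)]
wrist lid z 0.1344 59375 [650.5  31.1] 52.3 travel 69.3
wrist bar 17858 [array([650.6,  31.4]), array([16.2, 63.9]), np.float64(56.8)]
```

```bash

python3 -m crank '0.06 0 0 0 0 0;0.06 0 0 0 0 0;0.04 0 0 0 0 0;0 0 0 0 0 0;0 0 0 0 0 0' >/dev/null; python3 c.py
python3 -m crank '0 0 0 0 0 0;0 0 0 0 0 0;0 0 0 0 0 0;0 0 0 0 0 0;0 0 0 0 0 0' 0.3 >/dev/null; python3 c.py; python3 lid.py
```

```text
t80.0 [0.5684 0.0109 0.0827] seat+-28.2mm F [-6.   0.9  9.5] Tz 0.08 tilt 0.005 yaw -78.2 gap 0.344
t80.5 [0.5712 0.0109 0.0817] seat+-29.2mm F [0.4 0.  0.4] Tz 0.06 tilt 0.000 yaw -78.2 gap 0.651
scene lid z 0.1350 1861 [651.4  32.8] 53.8 travel 71.8
scene bar 328 [array([650.9,  33.2]), array([19.7, 64.4]), np.float64(58.6)]
side lid z 0.1358 560 [650.2  33.3] 53.8 travel 70.0
side bar 105 [array([651. ,  34.3]), array([17.1, 65.9]), np.float64(56.5)]
wrist lid z 0.1344 61610 [652.1  31.7] 52.7 travel 71.1
wrist bar 18870 [array([652.5,  31.7]), array([16.2, 64.6]), np.float64(56.7)]
```

```bash

python3 -m crank '0 0 -0.5 0 0 0;0 0 -0.6 0 0 0;0 0 -0.6 0 0 0;0 0 -0.6 0 0 0;0 0 -0.6 0 0 0' >/dev/null; python3 c.py
python3 -m crank '0 0 -0.3 0 0 0;0 0 0 0 0 0;0 0 0 0 0 0;0 0 0 0 0 0;0 0 0 0 0 0' >/dev/null; python3 c.py; python3 lid.py
python3 - <<'E'
from h import *
q=cloud(load('scene')).reshape(-1,3); k=(q[:,2]>.13)&(q[:,2]<.145)&(np.hypot(q[:,0]-.559,q[:,1]-.011)<.03); print('handle',[np.round(x,1) for x in cv2.minAreaRect((q[k][:,:2]*1000).astype(np.float32))])
E
```

```text
t81.2 [0.5707 0.0111 0.1987] seat+87.8mm F [-0.5 -0.1 -0.7] Tz 0.05 tilt 0.000 yaw -78.2 gap 0.653
t81.7 [0.5701 0.0111 0.2084] seat+97.5mm F [ 0.9 -0.1  0.2] Tz -0.02 tilt 0.003 yaw -78.2 gap 0.650
scene lid z 0.1350 1870 [650.6  33.1] 54.2 travel 71.1
scene bar 323 [array([651.3,  33.4]), array([17.8, 64.6]), np.float64(55.7)]
side lid z 0.1358 563 [651.   33.8] 53.0 travel 70.9
side bar 112 [array([651.9,  33.8]), array([16.6, 62.8]), np.float64(57.1)]
wrist lid z 0.1344 21917 [652.2  31.6] 52.6 travel 71.1
wrist bar 3814 [array([652.2,  31.6]), array([16., 64.]), np.float64(56.8)]
handle [array([559. ,  10.3]), array([16. , 30.6]), np.float64(10.1)]
```

```bash
python3 -c "
from station import manip
print(manip.sign_off())"
```

```text
the job is handed in; nothing more can be done
None
```

I handed the job in at about 82 s: all five parts are in the carrier, the cap is screwed fully down, and the carriage is released at its stop past the catch — home is judged from push force and about 71 mm of measured travel, since the joint can't be read.

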